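# Check a loaf's height with the sprung bridge gauge

## Robot

A 6-joint arm with a two-finger parallel gripper is mounted at the origin on the work surface. World frame = base frame: x ahead of the robot, y to its left, z up, the work surface at z = 0. Lengths are in m, angles in rad, forces in N, time in s.
With the tool pointing down it reaches from about 0.225 to 0.875 m from the base axis. Payload 3.4 kg.
Tool frame: the origin (TCP) lies at the very end of the fingers, on their centre line; the grasp point (between the pads) lies behind it (manip.tcp_to_grasp is the z of the grasp point in the tool frame, in m); z points along the fingers, y is the direction in which the jaws open and shut (so a half turn about z gives the same grasp; the last joint's range is limited). The gripper opens to 85 mm and grips with 20 to 120 N. Pads are 22 mm wide; open, the fingers measure 114 mm over their backs; the gripper's body (76 mm by 85 mm) begins 54 mm behind the grasp point. The pads swing forward as they close: fully open they stand 13 mm farther back than shut.
Start: joints at [1.052, 0.276, 1.505, -0, 1.361, -0.121], TCP at [0.223, 0.53, 0.231] pointing down, gripper open.
Joint ranges: [-2.89, 2.89], [-0.75, 2.08], [0.22, 2.7], [-1.18, 4.32], [0.11, 2.71], [-2.7, 2.7]. Speed limits (rad/s): [2.57, 2.57, 3.14, 3.14, 3.14, 3.14].

## Interface

Orientations are given as a unit quaternion [w, x, y, z].
In Python, from rig import manip, eyes gives the robot as it stands.
- The arm moves only by the tool servo_tool, never from a script. Its argument "increments" is a list of rows, each an object with "slide": the shift along the tool's x, y, z in m, a list of three; "spin": the turn about the tool's z in degrees. A call has 1 to 8 rows; each row shifts and turns the commanded pose from where the row before left it, along the tool's axes as they then stand; what a row does not reach is not made up. A row lasts 1/10 s, in which the tool goes at most 50 mm and 8.59 degrees, less where a joint would pass 70% of its speed; a pose out of reach is approached as far as the arm can. A call is refused whole if a number of a shift passes 0.05 or a number of a turn 8.59, either way. A call with a gripper value outside its range is refused whole. "hand" is the opening, from 0 (shut) to 1 (fully open), set as the call begins (left out, the last holds). The fingers move at their own pace and stop on an object; "newtons" is the grip in N (left out, the last holds). Time passes only in rows, so rows that do not move let the fingers close. It gives the time, the measured TCP pose, the force and the opening at its end, in the units of the state.
- manip.get_state(): the state, without advancing time (a new reading comes with each control period).
- eyes.get_image(name): name is "side" or "top"; returns the picture (480x640x3 uint8, blue, green, red); there is no depth.
- eyes.calibration(name): a dict with "fx", "fy", "cx", "cy" (pixels), "k1" (the pictures are not rectified: a ray, as slopes to the right and down, at radius r is drawn at 1 + k1 r^2 times it, then the intrinsics apply), "rvec" (rotation vector, rad) and "tvec" (3), from world to camera coordinates, as OpenCV has them. Camera axes: x right, y down, z forward; pixel columns grow to the right and rows downward; lengths in m; the calibration is good to about 2 mm. A picture is of the moment at which its call begins. calibration takes no time and is no camera call.
- manip.sign_off(): hands the job in, once; it reports no verdict.
The state is a dict: "clock": time; "qpos": joint angles; "qd": joint speeds; "effort": joint torques, N m; "position": TCP position; "ee_rot": TCP orientation; "contact_force": force on the tool from outside, world axes, zero at the start; "moment": the same for the moment, N m; "width": finger opening in m.
Only numpy, scipy, OpenCV 4.12 (cv2) and the standard library are available. Lean on these libraries where they do the work, as an engineer would, in place of code of your own. Each camera call takes 0.05 s, during which the arm holds its last target.

## Task

Take the dark loaf from the cooling tray and set it down gently, right way up, in the middle of the white check plate. Then pick the height gauge up off the bench, let it hang upright, and lower it gently over the loaf so that both its legs stand flat on the plate and its sprung foot rests on the middle of the loaf's crown, showing the height. Leave the loaf under the gauge in the middle of the plate, let go of everything, and do not disturb the pale loaf, the bottle, the jar or the scraper.

Things in the scene. Friction and masses are not known exactly. Their poses are not given: they have to be found in the camera images.
- loaf_mid (a point): Dark brown tin loaf with pale stripes, rigid, 134 long (own x) x 58 wide (own y) x 62 mm high, about 0.3 kg, flat top with edges rounded 12 mm. The point is its centre, 31 mm above its underside; z up. It starts on the tray beside the pale loaf, side by side with 46 mm or a little less between them.
- pale_mid (a point): Pale loaf (bystander), 130 x 58 x 50 mm, lies on the tray beside the dark one. The point is its centre, 25 mm above its underside; x along it.
- tray: Fixed cooling tray, steel sheet with painted hole pattern, 170 (x) x 220 (y) x 10 mm thick, no rim. Origin at the centre of its underside, on the bench. The loaves stand on its top, lengths along its x.
- plate: Fixed white check plate, 210 (x) x 200 (y) x 8 mm thick, flat top, with a thin blue frame of 164 x 84 mm painted round its middle. Origin at the centre of its underside, on the bench, so its top is 8 mm above the origin.
- gauge_handle (a point): Centre of the gauge's orange handle: a bar along own y, 38 mm between end faces, 26 mm diameter, tapered to flat ends 12 mm across. Own x points from legs to handle (up when standing), z out of the scale face. The gauge starts lying on its back, scale up, handle centre 28 mm above the bench. Standing, it is 165 mm above the soles; a neck 22 mm wide runs from it 49 mm down to the crossbar.
- gauge_base (a point): Midpoint between the soles of the blue gauge's two legs, 165 mm along own -x from the handle. Axes as gauge_handle. Gauge: 0.45 kg, 178 tall x 116 (y) x 56 mm deep. Legs 16 mm thick (y), 84 mm free between them; crossbar underside 100 mm above the soles. Centre of mass about 85 mm below the handle: pinched lightly by the handle's two end faces, it swings about own y to hang upright.
- foot_tip (a point): Centre of the underside of the gauge's sprung foot: a red disc of 30 mm diameter hanging midway between the legs on a sliding rod. Same axes as gauge_handle. Unloaded it is 40 mm above the sole plane.
- gauge_foot (a joint): Slide of the sprung foot, m: 0 fully out (foot 40 mm above the soles), grows to 0.045 as it is pushed up towards the handle; the height of what it stands on is 40 mm plus this. Soft spring: 0.6 N at 0 plus 30 N per m. On the dark loaf it reads about 0.022 when the soles are down.
- bottle_mid (a point): Upright pale clear bottle with blue cap (bystander), 62 mm diameter, 190 mm tall; the point is 95 mm above its underside.
- jar_mid (a point): Upright amber jar with white lid (bystander), 72 mm diameter, 110 mm tall; the point is 55 mm above its underside.
- scraper: Dough scraper lying flat on the bench (bystander), steel blade 100 x 130 mm with a wooden grip 20 mm high; about 125 x 130 mm overall. Origin on the underside near its middle.

How it is judged:
By the outcome, as a careful person would: the job done as asked, in the order asked, and still so for the second after the job is handed in, with the robot touching nothing.
It also fails if it takes over 67 s, if anything falls off the work surface, if the arm or the gripper's body presses on something with over 40 N, if the wrist force passes 120 N, or if a joint passes its speed limit or range.

## Working session

There is one attempt and no reset: what is moved stays moved. The work goes in short steps, Python scripts to look and compute and a tool call to move; the robot and the scene stay as the last step left them, time stands still between calls to the robot, and variables do not carry over. Pictures are saved under pics/ and viewed, and the job is handed in when it is done.

Besides the shell and the picture viewer there is one more tool, called after ">>>" in YAML: its name, and indented under it one key for each argument. servo_tool: Moves the arm, as the interface text tells. Its arguments: {"type":"object","properties":{"increments":{"type":"array","items":{"type":"object","properties":{"slide":{"type":"array","items":{"type":"number"}},"spin":{"type":"number"}}}},"hand":{"type":"number"},"newtons":{"type":"number"}},"required":["increments"]}

```bash
ls; mkdir -p pics; cat > h.py <<'E'
import numpy as np, cv2
from rig import manip, eyes
def cal(n):
    c=eyes.calibration(n); R=cv2.Rodrigues(np.array(c["rvec"],float))[0]; t=np.array(c["tvec"],float).ravel()
    return c,R,t
def ray(n,u,v):
    c,R,t=cal(n); x=(u-c["cx"])/c["fx"]; y=(v-c["cy"])/c["fy"]
    K=np.array([x,y]); p=K.copy()
    for _ in range(30): p=K/(1+c["k1"]*(p@p))
    d=R.T@np.array([p[0],p[1],1.]); o=-R.T@t
    return o,d
def onz(n,u,v,z):
    o,d=ray(n,u,v); return o+d*(z-o[2])/d[2]
def proj(n,P):
    c,R,t=cal(n); q=R@np.array(P,float)+t; p=q[:2]/q[2]; p=p*(1+c["k1"]*(p@p))
    return np.array([p[0]*c["fx"]+c["cx"],p[1]*c["fy"]+c["cy"]])
E
python3 - <<'E'
from h import *
for n in("top","side"):
    cv2.imwrite(f"pics/{n}0.png",eyes.get_image(n)); o,d=ray(n,320,240); print(n,o,d,eyes.calibration(n))
print(manip.tcp_to_grasp, manip.get_state())
E
```

```text
pics
top [ 0.51262068 -0.01474551  1.02730939] [ 0.08636787  0.01360347 -0.99621828] {'fx': 435.15098463800587, 'fy': 435.15098463800587, 'cx': 320.4649555797843, 'cy': 235.77716576480236, 'k1': -0.10631112541237286, 'rvec': array([ 2.13220837, -2.19868015,  0.08909835]), 'tvec': array([0.0162072 , 0.60866391, 0.97346162])}
side [ 0.24487573 -0.62367278  0.93440967] [ 0.32001721  0.53968967 -0.77909507] {'fx': 478.86051037789315, 'fy': 478.86051037789315, 'cx': 308.83788618126937, 'cy': 234.7171032012815, 'k1': -0.026759082742177105, 'rvec': array([ 2.38622422, -0.61736889,  0.21450963]), 'tvec': array([-0.51099412,  0.26554321,  0.99520104])}
-0.0187 {'clock': 0.1, 'qpos': array([ 1.05202295e+00,  2.76494930e-01,  1.50599923e+00, -1.96855409e-06,
        1.36069868e+00, -1.21039529e-01]), 'qd': array([-7.68329660e-04, -9.25199564e-04, -2.79202089e-03, -7.53944947e-04,
        6.52918314e-05,  9.68603862e-04]), 'effort': array([ 1.31264936e-03, -4.17699552e+01, -2.46406013e+01, -1.85211998e-04,
        5.80301028e-03, -4.09855522e-05]), 'position': array([0.22250684, 0.52969419, 0.23055012]), 'ee_rot': array([-2.50698279e-04,  1.97558451e-01,  9.80290783e-01, -7.59804217e-04]), 'contact_force': array([ 0.25549763, -0.46686825,  0.45678615]), 'moment': array([ 0.00980462, -0.03335869, -0.0393592 ]), 'width': 0.0852422491238495}
```

View pics/top0.png

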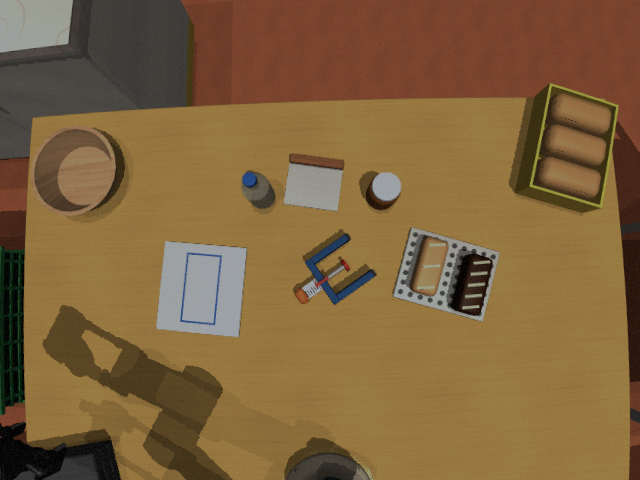

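View pics/side0.png

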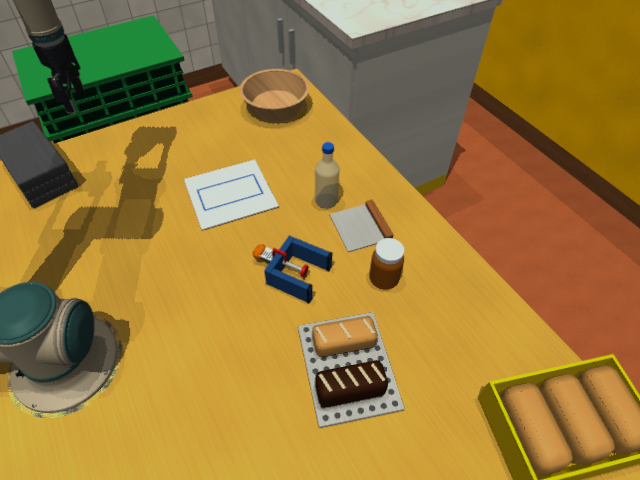

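```bash
python3 - <<'E'
import cv2,numpy as np
t=cv2.imread('pics/top0.png'); s=cv2.imread('pics/side0.png')
a=cv2.resize(t[220:330,385:510],None,fx=4,fy=4,interpolation=cv2.INTER_CUBIC)
b=cv2.resize(t[225:310,285:385],None,fx=4,fy=4,interpolation=cv2.INTER_CUBIC)
c=np.zeros((440,400,3),np.uint8); c[:340]=b
cv2.imwrite('pics/z1.png',cv2.resize(np.hstack([a,c]),None,fx=.85,fy=.85))
a=cv2.resize(s[310:425,295:410],None,fx=3.4,fy=3.4,interpolation=cv2.INTER_CUBIC)
b=cv2.resize(s[225:325,240:345],None,fx=3.4,fy=3.4,interpolation=cv2.INTER_CUBIC)
c=np.zeros((a.shape[0],b.shape[1],3),np.uint8); c[:b.shape[0]]=b
cv2.imwrite('pics/z2.png',np.hstack([a,c]))
E
```

```text
(no output)
```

View pics/z1.png

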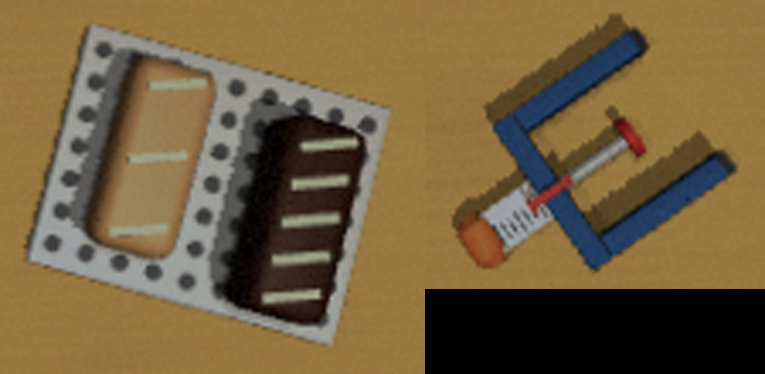

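View pics/z2.png

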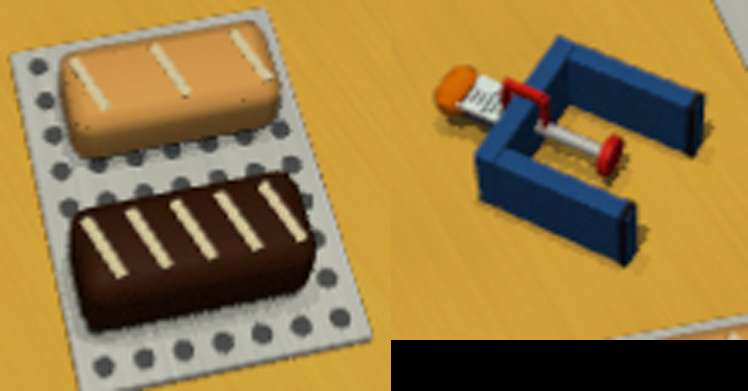

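```bash
cat >> h.py <<'E'
def comps(m,amin):
    n,l,st,c=cv2.connectedComponentsWithStats(m.astype(np.uint8)*255)
    return [(st[i,4],c[i],l==i) for i in range(1,n) if st[i,4]>=amin]
def tri(uvt,uvs):
    o1,d1=ray("top",*uvt);o2,d2=ray("side",*uvs);d1=d1/np.linalg.norm(d1);d2=d2/np.linalg.norm(d2)
    A=np.stack([d1,-d2],1);s=np.linalg.lstsq(A,o2-o1,rcond=None)[0]
    p,q=o1+d1*s[0],o2+d2*s[1]; return (p+q)/2,np.linalg.norm(p-q)
E
python3 - <<'E'
from h import *
I={n:cv2.imread(f'pics/{n}0.png') for n in("top","side")}
roi={"top":(255,325,448,500),"side":(355,415,312,395)}
for n in I:
    im=I[n]; H=cv2.cvtColor(im,cv2.COLOR_BGR2HSV).astype(int)
    h,s,v=H[...,0],H[...,1],H[...,2]
    # dark loaf
    dark=(v<80)&(s>90)&(h<20)
    r=max(comps(dark,100),key=lambda c:c[0] if n else 0) if False else None
    y0,y1,x0,x1={"top":(245,325,450,498),"side":(355,412,312,392)}[n]
    sub=np.zeros(v.shape,bool); sub[y0:y1,x0:x1]=True
    # stripes: bright pixels enclosed by dark (closing fill)
    cs=comps(dark&sub,100); big=max(cs,key=lambda c:c[0])[2].astype(np.uint8)
    cn=cv2.findContours(big,cv2.RETR_EXTERNAL,cv2.CHAIN_APPROX_NONE)[0]; f=np.zeros_like(big); cv2.drawContours(f,cn,-1,1,-1)
    st=comps((f>0)&(v>110),8)
    P=np.array([onz(n,*c[1],0.072) for c in st]); print(n,"stripes",[c[0] for c in st]); print(P[:,:2].round(4))
    m=P.mean(0); u=np.linalg.svd(P[:,:2]-m[:2])[2][0]; print(m.round(4),np.degrees(np.arctan2(u[1],u[0])))
    # orange handle
    y0,y1,x0,x1={"top":(280,310,288,318),"side":(238,268,248,272)}[n]
    sub[:]=0; sub[y0:y1,x0:x1]=True
    o=(h>3)&(h<14)&(s>190)&(v>110)&sub
    for c in comps(o,20): print(n,"orange",c[0],c[1],onz(n,*c[1],.028).round(4))
    # blue
    b=(h>100)&(h<125)&(s>120)&(v>30)
    for c in comps(b,40): print(n,"blue",c[0],c[1].round(1), onz(n,*c[1],.008)[:2].round(4))
E
```

```text
top stripes [np.int32(42), np.int32(51), np.int32(49), np.int32(44)]
[[ 0.5106 -0.3494]
 [ 0.4866 -0.342 ]
 [ 0.4624 -0.3344]
 [ 0.4383 -0.3267]]
[ 0.4745 -0.3381  0.072 ] 162.60769604184424
top blue 158 [249.3 179.3] [0.7524 0.1646]
top blue 455 [324.  256.1] [ 0.563  -0.0092]
top blue 43 [206.1 255.3] [0.573  0.2701]
top blue 448 [346.1 287.7] [ 0.4876 -0.0582]
top blue 51 [215.1 307.1] [0.4507 0.25  ]
top blue 60 [188.4 317.2] [0.4283 0.3143]
side stripes [np.int32(72), np.int32(74), np.int32(72), np.int32(75), np.int32(74)]
[[ 0.5354 -0.3565]
 [ 0.5112 -0.3499]
 [ 0.487  -0.3419]
 [ 0.4627 -0.3341]
 [ 0.4386 -0.3268]]
[ 0.487  -0.3418  0.072 ] 162.77155631765012
side blue 99 [327.6 147.9] [0.8181 0.3096]
side blue 794 [305.2 252. ] [0.5754 0.003 ]
side blue 916 [284.5 279.1] [ 0.4951 -0.0431]
side blue 40 [310.  293.5] [ 0.5279 -0.1066]
```

```bash
python3 - <<'E'
from h import *
I={n:cv2.imread(f'pics/{n}0.png') for n in("top","side")}
cent={}
for n,p in(("top",(302,297)),("side",(259,252))): print(n,cv2.cvtColor(I[n],cv2.COLOR_BGR2HSV)[p[1],p[0]])
for n in I:
    im=I[n]; H=cv2.cvtColor(im,cv2.COLOR_BGR2HSV).astype(int)
    h,s,v=H[...,0],H[...,1],H[...,2]
    y0,y1,x0,x1={"top":(282,310,288,318),"side":(238,268,248,272)}[n]
    sub=np.zeros(v.shape,bool); sub[y0:y1,x0:x1]=True
    o=(h<=14)&(s>170)&(v>100)&sub
    for c in comps(o,20):
        print(n,"orange",c[0],c[1],onz(n,*c[1],.028).round(4)); cent[n]=c[1]
        pts=np.argwhere(c[2])[:,::-1].astype(np.float32); print(cv2.minAreaRect(pts))
    # red foot disc etc
    r=((h<=4)|(h>172))&(s>150)&(v>60)
    for c in comps(r,8):
        if {"top":(300,380,240,310),"side":(240,320,230,310)}[n][0]<c[1][0]<{"top":380,"side":330}[n] and 230<c[1][1]<300: print(n,"red",c[0],c[1].round(1))
    # plate
    w=(s<60)&(v>140)
    yx={"top":(289,202),"side":(190,230)}[n]
    c=max([c for c in comps(w,500) if np.linalg.norm(c[1]-np.array(yx[::-1]))<40],key=lambda c:c[0])
    cn=max(cv2.findContours(c[2].astype(np.uint8),cv2.RETR_EXTERNAL,cv2.CHAIN_APPROX_NONE)[0],key=cv2.contourArea)
    W=np.array([onz(n,*q[0],.008)[:2] for q in cn]).astype(np.float32); print(n,"plate",cv2.minAreaRect(W))
    # frame: inner white component
    # gauge blue top legs
    b=(h>100)&(h<125)&(s>120)&(v>30)&(v<150)
    z={"top":0.036,"side":0.036}[n]
    if n=="top":
      for c in comps(b,300):
        pts=np.argwhere(c[2])[:,::-1]; W=np.array([onz(n,*q,.04)[:2] for q in pts]).astype(np.float32); print("leg",cv2.minAreaRect(W))
if len(cent)==2: print(tri(cent["top"],cent["side"]))
E
```

```text
top [ 13 173 152]
side [ 14 255 200]
top orange 135 [301.37037037 296.03703704] [0.4722 0.0453 0.028 ]
((301.2400207519531, 295.82000732421875), (16.400001525878906, 9.399999618530273), 53.13010025024414)
top red 37 [345.1 265.1]
top red 34 [321.3 281.4]
top plate ((0.49568086862564087, 0.2842153012752533), (0.19952920079231262, 0.20934148132801056), 83.61270904541016)
leg ((0.557202935218811, -0.025416266173124313), (0.05360065773129463, 0.10943976044654846), 33.27993392944336)
leg ((0.5041553974151611, -0.06051233783364296), (0.05238495022058487, 0.11038022488355637), 31.8757266998291)
side orange 57 [258.36842105 252.64912281] [0.4699 0.0421 0.028 ]
((259.84613037109375, 252.26922607421875), (6.933752059936523, 13.867504119873047), 56.30992889404297)
side red 63 [279.7 253.1]
side red 56 [303.8 270.6]
side plate ((0.49426570534706116, 0.2834016978740692), (0.2009555846452713, 0.20945560932159424), 83.83395385742188)
(array([0.47156202, 0.04575968, 0.02273596]), np.float64(0.0008965339095293687))
```

```bash
python3 - <<'E'
from h import *
I={n:cv2.imread(f'pics/{n}0.png') for n in("top","side")}
cent={}
for n in I:
    im=I[n]; H=cv2.cvtColor(im,cv2.COLOR_BGR2HSV).astype(int)
    h,s,v=H[...,0],H[...,1],H[...,2]
    y0,y1,x0,x1={"top":(282,310,288,318),"side":(238,268,248,272)}[n]
    for hh in (14,15,16):
        sub=np.zeros(v.shape,bool); sub[y0:y1,x0:x1]=True
        o=(h<=hh)&(s>165)&(v>90)&sub
        for c in comps(o,20): print(n,hh,c[0],c[1],cv2.boundingRect(np.argwhere(c[2])[:,::-1].astype(np.int32)))
    print(h[y0:y1,x0:x1][::2,::2])
print(tri((345.1,265.1),(303.8,270.6)))
print(onz("top",345.1,265.1,.028),onz("side",303.8,270.6,.028))
im=I["top"]; g=cv2.cvtColor(im,cv2.COLOR_BGR2HSV).astype(int)
b=(g[...,0]>100)&(g[...,0]<125)&(g[...,1]>120)
for y in range(232,306,2): print(y,''.join('#' if q else '.' for q in b[y,295:385]))
E
```

```text
top 14 139 [301.26618705 295.84172662] (295, 288, 14, 16)
top 15 143 [301.11888112 295.81118881] (294, 288, 15, 16)
top 16 144 [301.09722222 295.84027778] (294, 288, 15, 16)
[[ 19  19  19  18  19  18  18  19  19  18  19 110 104  16  13]
 [ 18  18  19  18  19  20  20  19  18  18 106 108 106 176   1]
 [ 19  19  18  19  19  19  19  19 107 101 109 109 111  90   1]
 [ 19  18  19  19  19  11  11   4 111 105 106 107 105 120 110]
 [ 19  19  19  18  11  11  12  10 106 105 105 100 111 108 105]
 [ 19  19  19  17  10  12  13  11  11 101 120 110 109  50 111]
 [ 19  19  18  15  11  11  13  13  10  13 103  20 105 106  18]
 [ 19  18  18  19  11  10  13  13  11  10  30 112  19  19  19]
 [ 19  19  20  19  19  10  11  14  13  11   9  18  18  19  19]
 [ 19  19  19  19  19  16  11  13  11  11  11  18  18  19  19]
 [ 19  19  19  19  19  18  11  10  10  12  19  19  18  19  19]
 [ 19  19  18  19  18  18  18  18  18  18  19  19  19  19  19]
 [ 19  19  19  19  19  18  19  19  19  19  19  19  18  18  19]
 [ 19  19  19  19  20  19  20  19  19  20  19  19  19  19  19]]
side 14 58 [258.34482759 252.74137931] (253
[... 3873 characters left out ...]
####...............................
292 ...............................########......############.................................
294 .................................########.############....................................
296 ..................................#################.......................................
298 ...................................#############..........................................
300 .....................................########.............................................
302 ......................................####................................................
304 ..........................................................................................
```

```bash
cat >> h.py <<'E'
def yaw():
    from scipy.spatial.transform import Rotation as Ro
    q=manip.get_state()["ee_rot"]; M=Ro.from_quat([q[1],q[2],q[3],q[0]]).as_matrix(); return np.degrees(np.arctan2(M[1,1],M[0,1])),M
def plan(P,y=None):
    "spin first, then slides in the tool frame after spin"
    s=manip.get_state(); a,M=yaw(); y=a if y is None else y
    r=np.radians(y); Y=np.array([np.cos(r),np.sin(r),0]); X=np.array([-Y[1],Y[0],0]); Z=np.array([0,0,-1.])
    d=np.array(P)-s["position"]; D=np.array([X@d,Y@d,Z@d])
    print("t",round(s["clock"],2),"pos",s["position"].round(4),"yaw",round(a,2),"F",s["contact_force"].round(2),"w",round(s["width"],4),"tilt z",M[:,2].round(4))
    print("spin",round(-(y-a),2),"slide tot",D.round(4),"len",round(np.linalg.norm(D),3))
E
python3 - <<'E'
from h import *
plan((.487,-.342,.15),72.7)
A=[((342,236),(305,262)),((383,276),(347,298)),((352,240),(318,263))]
for p,q in A:
    d=onz("top",*q,.045)-onz("top",*p,.045); print(np.degrees(np.arctan2(d[1],d[0])))
E
```

```text
t 0.1 pos [0.2225 0.5297 0.2306] yaw 67.21 F [ 0.26 -0.47  0.46] w 0.0852 tilt z [-8.0e-04 -1.4e-03 -1.0e+00]
spin -5.49 slide tot [-0.5117 -0.7536  0.0806] len 0.914
123.37713402398258
119.39315075232295
122.30303485484886
```

>>> servo_tool:
  increments:
    - {"slide": [0, 0, 0], "spin": -5.5}
    - {"slide": [-0.0233, -0.0343, 0], "spin": 0}
    - {"slide": [-0.0233, -0.0343, 0], "spin": 0}
    - {"slide": [-0.0233, -0.0343, 0], "spin": 0}
    - {"slide": [-0.0233, -0.0343, 0], "spin": 0}
    - {"slide": [-0.0233, -0.0343, 0], "spin": 0}
    - {"slide": [-0.0233, -0.0343, 0], "spin": 0}
    - {"slide": [-0.0233, -0.0343, 0], "spin": 0}
  hand: 1
  newtons: 30

```text
clock: 0.9
position: [0.307, 0.2507, 0.2311]
ee_rot: [-0.0, 0.15, 0.989, -0.0]
contact_force: [1.7, -0.4, 0.2]
width: 0.0857
```

>>> servo_tool:
  increments:
    - {"slide": [-0.0233, -0.0343, 0], "spin": 0}
    - {"slide": [-0.0233, -0.0343, 0], "spin": 0}
    - {"slide": [-0.0233, -0.0343, 0], "spin": 0}
    - {"slide": [-0.0233, -0.0343, 0], "spin": 0}
    - {"slide": [-0.0233, -0.0343, 0], "spin": 0}
    - {"slide": [-0.0233, -0.0343, 0], "spin": 0}
    - {"slide": [-0.0233, -0.0343, 0], "spin": 0}
    - {"slide": [-0.0233, -0.0343, 0], "spin": 0}

```text
clock: 1.7
position: [0.4034, -0.0666, 0.2311]
ee_rot: [-0.0, 0.151, 0.989, 0.0]
contact_force: [1.7, 0.3, -0.1]
width: 0.0855
```

>>> servo_tool:
  increments:
    - {"slide": [-0.0233, -0.0343, 0.01], "spin": 0}
    - {"slide": [-0.0233, -0.0343, 0.01], "spin": 0}
    - {"slide": [-0.0233, -0.0343, 0.01], "spin": 0}
    - {"slide": [-0.0233, -0.0343, 0.01], "spin": 0}
    - {"slide": [-0.0233, -0.0343, 0.01], "spin": 0}
    - {"slide": [-0.0116, -0.0171, 0.01], "spin": 0}
    - {"slide": [-0.01, -0.015, 0.01], "spin": 0}
    - {"slide": [0, 0, 0.01], "spin": 0}

```text
clock: 2.5
position: [0.4753, -0.3017, 0.1502]
ee_rot: [0.0, 0.151, 0.989, -0.0]
contact_force: [-0.3, 0.4, -0.3]
width: 0.0854
```

```bash
python3 - <<'E'
from h import *
plan((.487,-.342,.15),72.7)
print(manip.get_state()["qpos"].round(3))
E
```

```text
t 2.5 pos [ 0.4753 -0.3017  0.1502] yaw 72.64 F [-0.3   0.36 -0.25] w 0.0854 tilt z [ 0. -0. -1.]
spin -0.06 slide tot [-0.0232 -0.035   0.0002] len 0.042
[-0.689  0.315  1.659  0.     1.167 -1.957]
```

>>> servo_tool:
  increments:
    - {"slide": [-0.0232, -0.035, 0], "spin": 0}
    - {"slide": [0, 0, 0.02], "spin": 0}
    - {"slide": [0, 0, 0.02], "spin": 0}
    - {"slide": [0, 0, 0.015], "spin": 0}
    - {"slide": [0, 0, 0], "spin": 0}

```text
clock: 3.0
position: [0.4848, -0.3374, 0.094]
ee_rot: [-0.003, 0.15, 0.989, 0.002]
contact_force: [0.6, 0.9, -0.2]
width: 0.0851
```

```bash
python3 - <<'E'
from h import *
plan((.487,-.342,.02),72.7)
s=eyes.get_image("side");t=eyes.get_image("top")
cv2.imwrite('pics/a1.png',np.hstack([cv2.resize(s[280:430,260:420],None,fx=2.4,fy=2.4),cv2.resize(t[210:360,385:545],None,fx=2.4,fy=2.4)]))
E
```

```text
t 3.0 pos [ 0.4848 -0.3374  0.094 ] yaw 72.78 F [ 0.57  0.88 -0.18] w 0.0851 tilt z [-0.0045  0.0049 -1.    ]
spin 0.08 slide tot [-0.0035 -0.0038  0.074 ] len 0.074
```

View pics/a1.png

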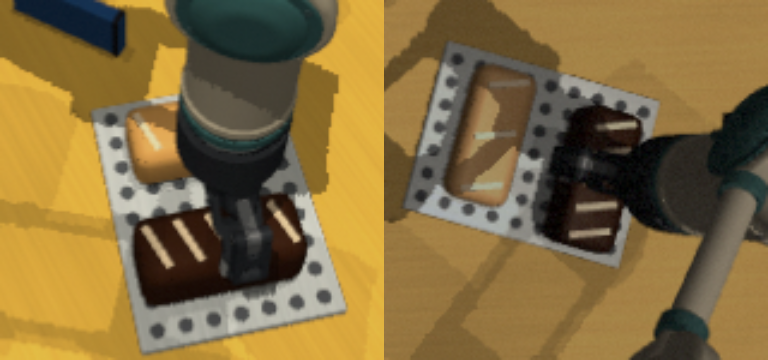

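```bash
python3 - <<'E'
from h import *
plan((.487,-.342,.02),72.7)
E
```

```text
t 3.1 pos [ 0.4865 -0.3392  0.0964] yaw 72.77 F [ 0.12 -0.41  0.87] w 0.0855 tilt z [-5.e-04  1.e-03 -1.e+00]
spin 0.07 slide tot [-0.0013 -0.0025  0.0764] len 0.076
```

>>> servo_tool:
  increments:
    - {"slide": [0, 0, 0.02], "spin": 0}
    - {"slide": [0, 0, 0.015], "spin": 0}
    - {"slide": [0, 0, 0], "spin": 0}
    - {"slide": [0, 0, 0], "spin": 0}

```text
clock: 3.5
position: [0.4871, -0.3407, 0.0624]
ee_rot: [0.001, 0.15, 0.989, -0.0]
contact_force: [0.3, -0.1, 0.9]
width: 0.0854
```

```bash
python3 - <<'E'
from h import *
plan((.487,-.342,.02),72.7)
E
```

```text
t 3.5 pos [ 0.4871 -0.3407  0.0624] yaw 72.73 F [ 0.25 -0.14  0.91] w 0.0854 tilt z [ 1.1e-03 -7.0e-04 -1.0e+00]
spin 0.03 slide tot [-0.0003 -0.0013  0.0424] len 0.042
```

>>> servo_tool:
  increments:
    - {"slide": [0, 0, 0.015], "spin": 0}
    - {"slide": [0, -0.001, 0.015], "spin": 0}
    - {"slide": [0, 0, 0.012], "spin": 0}
    - {"slide": [0, 0, 0], "spin": 0}
    - {"slide": [0, 0, 0], "spin": 0}

```text
clock: 4.0
position: [0.4867, -0.3419, 0.0198]
ee_rot: [0.0, 0.15, 0.989, -0.0]
contact_force: [-0.7, -0.0, -0.1]
width: 0.0857
```

>>> servo_tool:
  increments:
    - {"slide": [0, 0, 0], "spin": 0}
    - {"slide": [0, 0, 0], "spin": 0}
    - {"slide": [0, 0, 0], "spin": 0}
    - {"slide": [0, 0, 0], "spin": 0}
    - {"slide": [0, 0, 0], "spin": 0}
    - {"slide": [0, 0, 0], "spin": 0}
  hand: 0
  newtons: 30

```text
clock: 4.6
position: [0.4869, -0.3419, 0.0201]
ee_rot: [0.001, 0.15, 0.989, -0.0]
contact_force: [0.9, 0.6, 5.8]
width: 0.0578
```

```bash
python3 - <<'E'
from h import *
plan((.487,-.342,.02),72.7)
E
```

```text
t 4.6 pos [ 0.4869 -0.3419  0.0201] yaw 72.7 F [0.94 0.65 5.78] w 0.0578 tilt z [ 1.4e-03 -7.0e-04 -1.0e+00]
spin -0.0 slide tot [-0.0001 -0.      0.0001] len 0.0
```

>>> servo_tool:
  increments:
    - {"slide": [0, 0, -0.01], "spin": 0}
    - {"slide": [0, 0, -0.015], "spin": 0}
    - {"slide": [0, 0, -0.02], "spin": 0}
    - {"slide": [0, 0, -0.025], "spin": 0}
    - {"slide": [0, 0, -0.025], "spin": 0}
    - {"slide": [0, 0, -0.02], "spin": 0}
    - {"slide": [0, 0, -0.01], "spin": 0}
    - {"slide": [0, 0, 0], "spin": 0}

```text
clock: 5.4
position: [0.4867, -0.3421, 0.1453]
ee_rot: [0.001, 0.15, 0.989, -0.001]
contact_force: [0.2, 0.2, -3.7]
width: 0.0576
```

```bash
python3 - <<'E'
from h import *
plan((.495,.284,.14),83.7)
cv2.imwrite('pics/a2.png',eyes.get_image("side"))
E
```

```text
t 5.4 pos [ 0.4867 -0.3421  0.1453] yaw 72.71 F [ 0.2   0.16 -3.67] w 0.0576 tilt z [ 0.0015 -0.0015 -1.    ]
spin -10.99 slide tot [0.0604 0.6233 0.0053] len 0.626
```

View pics/a2.png

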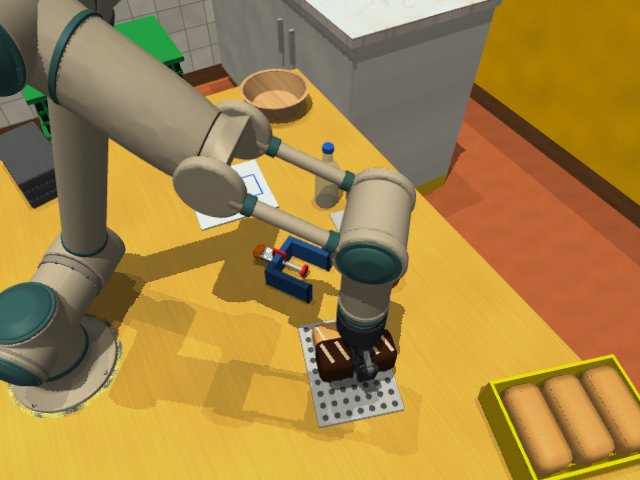

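>>> servo_tool:
  increments:
    - {"slide": [0, 0, 0], "spin": -5.5}
    - {"slide": [0, 0, 0], "spin": -5.5}
    - {"slide": [0, 0.01, 0], "spin": 0}
    - {"slide": [0.002, 0.02, 0], "spin": 0}
    - {"slide": [0.003, 0.03, 0], "spin": 0}
    - {"slide": [0.004, 0.04, 0], "spin": 0}
    - {"slide": [0.004, 0.04, 0], "spin": 0}
    - {"slide": [0.004, 0.04, 0], "spin": 0}

```text
clock: 6.25
position: [0.4879, -0.1575, 0.1437]
ee_rot: [-0.001, 0.056, 0.998, 0.001]
contact_force: [0.1, -0.4, -3.7]
width: 0.0578
```

>>> servo_tool:
  increments:
    - {"slide": [0.004, 0.04, 0], "spin": 0}
    - {"slide": [0.004, 0.04, 0], "spin": 0}
    - {"slide": [0.004, 0.04, 0], "spin": 0}
    - {"slide": [0.004, 0.04, 0], "spin": 0}
    - {"slide": [0.004, 0.04, 0], "spin": 0}
    - {"slide": [0.004, 0.04, 0], "spin": 0}
    - {"slide": [0.004, 0.04, 0], "spin": 0}
    - {"slide": [0.004, 0.04, 0], "spin": 0}

```text
clock: 7.05
position: [0.4901, 0.1633, 0.1439]
ee_rot: [-0.001, 0.055, 0.998, 0.0]
contact_force: [-0.2, -0.2, -3.4]
width: 0.0579
```

>>> servo_tool:
  increments:
    - {"slide": [0.004, 0.035, 0], "spin": 0}
    - {"slide": [0.004, 0.03, 0], "spin": 0}
    - {"slide": [0.003, 0.02, 0], "spin": 0}
    - {"slide": [0, 0.01, 0], "spin": 0}
    - {"slide": [0, 0, 0], "spin": 0}
    - {"slide": [0, 0, 0], "spin": 0}

```text
clock: 7.65
position: [0.4911, 0.2557, 0.144]
ee_rot: [-0.0, 0.055, 0.998, -0.001]
contact_force: [0.7, 0.4, -3.8]
width: 0.0577
```

```bash
python3 - <<'E'
from h import *
plan((.495,.284,.06),83.7)
s=eyes.get_image("side");t=eyes.get_image("top")
cv2.imwrite('pics/a3.png',np.hstack([cv2.resize(s[100:250,150:310],None,fx=2.4,fy=2.4),cv2.resize(t[210:360,120:280],None,fx=2.4,fy=2.4)]))
E
```

```text
t 7.65 pos [0.4911 0.2557 0.144 ] yaw 83.71 F [ 0.74  0.42 -3.84] w 0.0577 tilt z [-0.001  -0.0011 -1.    ]
spin 0.01 slide tot [-0.0008  0.0286  0.084 ] len 0.089
```

View pics/a3.png

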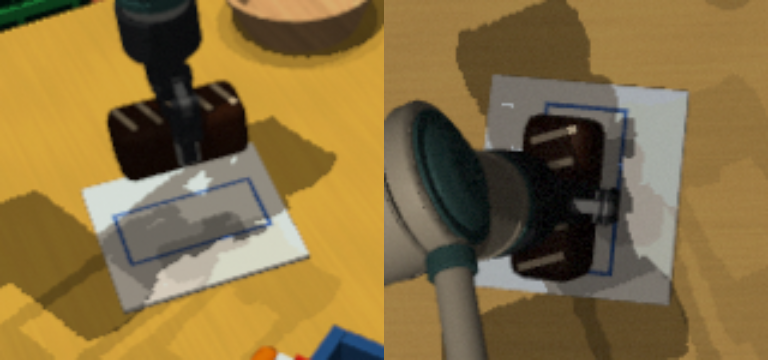

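>>> servo_tool:
  increments:
    - {"slide": [-0.001, 0.014, 0], "spin": 0}
    - {"slide": [0, 0.0145, 0.01], "spin": 0}
    - {"slide": [0, 0, 0.02], "spin": 0}
    - {"slide": [0, 0, 0.025], "spin": 0}
    - {"slide": [0, 0, 0.025], "spin": 0}
    - {"slide": [0, 0, 0.02], "spin": 0}
    - {"slide": [0, 0, 0.01], "spin": 0}
    - {"slide": [0, 0, 0], "spin": 0}

```text
clock: 8.55
position: [0.4951, 0.2845, 0.0325]
ee_rot: [-0.002, 0.055, 0.998, -0.001]
contact_force: [-0.3, -0.1, -3.5]
width: 0.0574
```

>>> servo_tool:
  increments:
    - {"slide": [0, 0, 0], "spin": 0}
    - {"slide": [0, 0, 0], "spin": 0}

```text
clock: 8.75
position: [0.4971, 0.2851, 0.0354]
ee_rot: [0.001, 0.055, 0.998, 0.001]
contact_force: [0.0, 0.8, -3.3]
width: 0.0575
```

```bash
python3 - <<'E'
from h import *
plan((.495,.284,.018),83.7)
s=eyes.get_image("side");t=eyes.get_image("top")
cv2.imwrite('pics/a4.png',np.hstack([cv2.resize(s[100:250,150:310],None,fx=2.4,fy=2.4),cv2.resize(t[210:360,120:280],None,fx=2.4,fy=2.4)]))
E
```

```text
t 8.75 pos [0.4971 0.2851 0.0354] yaw 83.71 F [ 0.04  0.83 -3.3 ] w 0.0575 tilt z [ 0.0025  0.0012 -1.    ]
spin 0.01 slide tot [ 0.002  -0.0013  0.0174] len 0.018
```

View pics/a4.png

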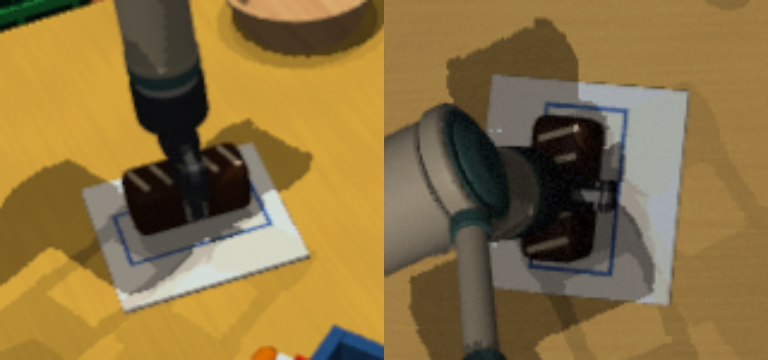

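>>> servo_tool:
  increments:
    - {"slide": [0.002, -0.001, 0.006], "spin": 0}
    - {"slide": [0, 0, 0.005], "spin": 0}
    - {"slide": [0, 0, 0.003], "spin": 0}
    - {"slide": [0, 0, 0], "spin": 0}
    - {"slide": [0, 0, 0], "spin": 0}

```text
clock: 9.35
position: [0.4939, 0.2837, 0.0201]
ee_rot: [-0.0, 0.055, 0.998, -0.0]
contact_force: [0.2, 0.5, -4.0]
width: 0.0573
```

```bash
python3 - <<'E'
from h import *
plan((.495,.284,.018),83.7)
for n in("side","top"):
    im=eyes.get_image(n); cv2.imwrite(f'pics/b_{n}.png',im)
    H=cv2.cvtColor(im,cv2.COLOR_BGR2HSV).astype(int); h,s,v=H[...,0],H[...,1],H[...,2]
    z=manip.get_state()["position"][2]-.0101+.062
    x0,x1,y0,y1={"side":(195,260,155,205),"top":(160,230,250,330)}[n]
    g=im[y0:y1,x0:x1]; cv2.imwrite(f'pics/b_{n}z.png',cv2.resize(g,None,fx=7,fy=7,interpolation=cv2.INTER_CUBIC))
    m=(h>8)&(h<35)&(s>30)&(s<150)&(v>75); q=np.zeros(v.shape,bool); q[y0:y1,x0:x1]=1
    for c in comps(m&q,10): print(n,c[0],c[1].round(1),onz(n,*c[1],z).round(4))
E
```

```text
t 9.35 pos [0.4939 0.2837 0.0201] yaw 83.71 F [ 0.16  0.48 -4.04] w 0.0573 tilt z [-2.e-04 -0.e+00 -1.e+00]
spin 0.01 slide tot [-0.0011  0.0004  0.0021] len 0.002
side 111 [246.6 165.4] [0.5551 0.2893 0.0722]
side 15 [215.6 176.2] [0.4676 0.2908 0.0722]
side 11 [237.5 173.6] [0.5214 0.2717 0.0722]
side 12 [197.3 175.3] [0.4272 0.3173 0.0722]
side 12 [200.3 182.2] [0.425  0.2894 0.0722]
side 20 [206.6 179.6] [0.4427 0.2905 0.0722]
side 16 [254.6 185.8] [0.5414 0.2091 0.0722]
side 23 [247.1 193.8] [0.5131 0.1921 0.0722]
side 10 [236.2 197.5] [0.4839 0.1937 0.0722]
side 13 [224.5 200.4] [0.4545 0.1989 0.0722]
side 13 [217.5 202.4] [0.4367 0.201  0.0722]
side 14 [235.6 203.4] [0.4747 0.1757 0.0722]
top 44 [163.4 256.5] [0.5691 0.3499 0.0723]
top 10 [170.8 264.8] [0.5502 0.3329 0.0723]
top 41 [195.8 266.1] [0.5457 0.2757 0.0723]
top 12 [198.9 276.4] [0.5228 0.2689 0.0723]
top 115 [161.8 317.4] [0.4339 0.3544 0.0723]
top 75 [173.4 318.5] [0.4312 0.3279 0.0723]
top 24 [189.4 312.7] [0.4433 0.2912 0.0723]
```

View pics/b_sidez.png

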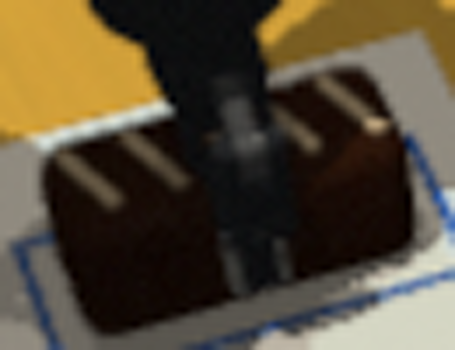

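View pics/b_topz.png

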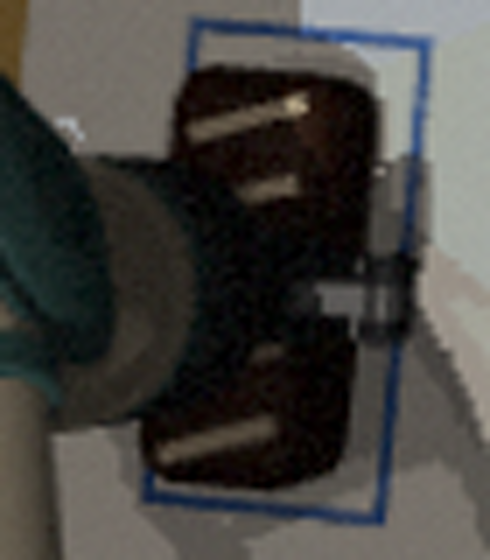

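```bash
python3 - <<'E'
from h import *
for n,a,b in(("side",(207.9,180.7),(245,169.9)),("top",(195,266.9),(191,313.1))):
    p,q=onz(n,*a,.072),onz(n,*b,.072); print(n,p,q,(p+q)/2,np.degrees(np.arctan2(*(p-q)[1::-1])))
print(onz("top",201.4,288.5,.008))
E
```

```text
side [0.44402936 0.28505997 0.072     ] [0.544311   0.27535574 0.072     ] [0.49417018 0.28020786 0.072     ] 174.47271141286785
top [0.54408739 0.27768569 0.072     ] [0.4423742  0.28775118 0.072     ] [0.4932308  0.28271844 0.072     ] -5.651564716375354
[0.49487487 0.28226517 0.008     ]
```

>>> servo_tool:
  increments:
    - {"slide": [-0.001, 0.0005, 0], "spin": 0}
    - {"slide": [0, 0, 0.001], "spin": 0}
    - {"slide": [0, 0, 0.001], "spin": 0}
    - {"slide": [0, 0, 0.0005], "spin": 0}
    - {"slide": [0, 0, 0], "spin": 0}
    - {"slide": [0, 0, 0], "spin": 0}

```text
clock: 10.05
position: [0.4951, 0.2842, 0.0182]
ee_rot: [0.0, 0.055, 0.998, 0.0]
contact_force: [-0.7, 0.5, 0.5]
width: 0.0575
```

```bash
python3 - <<'E'
from h import *
plan((.495,.284,.018),83.7)
E
```

```text
t 10.05 pos [0.4951 0.2842 0.0182] yaw 83.71 F [-0.72  0.52  0.5 ] w 0.0575 tilt z [ 4.e-04  2.e-04 -1.e+00]
spin 0.01 slide tot [ 0.     -0.0002  0.0002] len 0.0
```

Weight is taken by the plate (force from -4 N to about 0). Release and rise.

>>> servo_tool:
  increments:
    - {"slide": [0, 0, 0], "spin": 0}
    - {"slide": [0, 0, 0], "spin": 0}
    - {"slide": [0, 0, 0], "spin": 0}
    - {"slide": [0, 0, 0], "spin": 0}
    - {"slide": [0, 0, 0], "spin": 0}
  hand: 1

```text
clock: 10.55
position: [0.4951, 0.2841, 0.0178]
ee_rot: [0.0, 0.055, 0.998, 0.0]
contact_force: [-0.2, -1.7, -0.5]
width: 0.0856
```

>>> servo_tool:
  increments:
    - {"slide": [0, 0, -0.01], "spin": 0}
    - {"slide": [0, 0, -0.02], "spin": 0}
    - {"slide": [0, 0, -0.03], "spin": 0}
    - {"slide": [0, 0, -0.03], "spin": 0}
    - {"slide": [0, 0, -0.03], "spin": 0}
    - {"slide": [0, 0, -0.02], "spin": 0}
    - {"slide": [0, 0, 0], "spin": 0}

```text
clock: 11.25
position: [0.4971, 0.2851, 0.1619]
ee_rot: [0.004, 0.055, 0.998, 0.002]
contact_force: [1.0, 0.3, 0.1]
width: 0.0855
```

```bash
python3 - <<'E'
from h import *
plan((.472,.0455,.15),33)
E
```

```text
t 11.25 pos [0.4971 0.2851 0.1619] yaw 83.71 F [0.98 0.27 0.1 ] w 0.0855 tilt z [ 0.0074  0.0032 -1.    ]
spin 50.71 slide tot [-0.1872 -0.1515  0.0119] len 0.241
```

>>> servo_tool:
  increments:
    - {"slide": [0, 0, 0], "spin": 8.45}
    - {"slide": [0, 0, 0], "spin": 8.45}
    - {"slide": [0, 0, 0], "spin": 8.45}
    - {"slide": [0, 0, 0], "spin": 8.45}
    - {"slide": [0, 0, 0], "spin": 8.45}
    - {"slide": [0, 0, 0], "spin": 8.45}

```text
clock: 11.85
position: [0.4942, 0.2838, 0.1567]
ee_rot: [-0.001, 0.48, 0.877, -0.001]
contact_force: [0.7, 0.3, -0.4]
width: 0.0856
```

>>> servo_tool:
  increments:
    - {"slide": [-0.02, -0.015, 0], "spin": 0}
    - {"slide": [-0.03, -0.025, 0], "spin": 0}
    - {"slide": [-0.03, -0.025, 0], "spin": 0}
    - {"slide": [-0.03, -0.025, 0], "spin": 0}
    - {"slide": [-0.03, -0.025, 0], "spin": 0}
    - {"slide": [-0.025, -0.02, 0], "spin": 0}
    - {"slide": [-0.02, -0.015, 0], "spin": 0}
    - {"slide": [0, 0, 0], "spin": 0}

```text
clock: 12.65
position: [0.469, 0.0448, 0.157]
ee_rot: [-0.001, 0.479, 0.878, -0.001]
contact_force: [-0.1, 0.4, -0.7]
width: 0.0854
```

```bash
python3 - <<'E'
from h import *
plan((.472,.0455,.10),33)
im=eyes.get_image("top"); cv2.imwrite('pics/c_top.png',im)
plan((.472,.0455,.10),33)
E
```

```text
t 12.65 pos [0.469  0.0448 0.157 ] yaw 32.8 F [-0.07  0.37 -0.7 ] w 0.0854 tilt z [-0.0018 -0.001  -1.    ]
spin -0.2 slide tot [-0.001   0.0029  0.057 ] len 0.057
t 12.7 pos [0.4693 0.0463 0.1571] yaw 32.83 F [-0.37 -0.45  0.58] w 0.0858 tilt z [-1.4e-03  5.0e-04 -1.0e+00]
spin -0.17 slide tot [-0.0022  0.0018  0.0571] len 0.057
```

View pics/c_top.png

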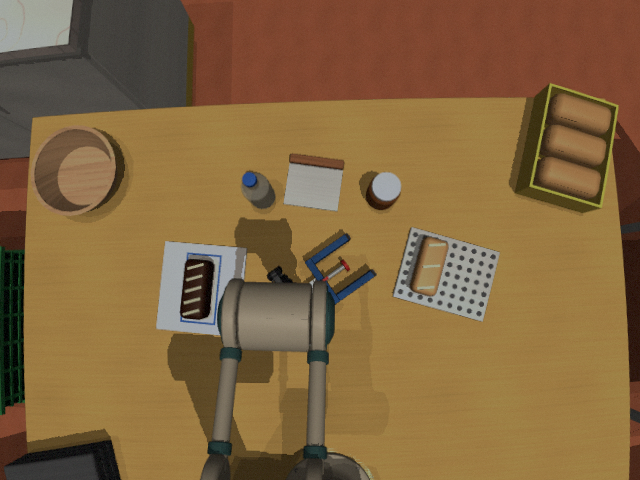

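```bash
cat >> h.py <<'E'
def loafc(im,n,roi,z):
    H=cv2.cvtColor(im,cv2.COLOR_BGR2HSV).astype(int); h,s,v=H[...,0],H[...,1],H[...,2]
    sub=np.zeros(v.shape,bool); y0,y1,x0,x1=roi; sub[y0:y1,x0:x1]=1
    d=(v<90)&(s>80)&((h<20)|(h>165))&sub
    f=max(comps(cv2.morphologyEx((d*255).astype(np.uint8),cv2.MORPH_CLOSE,np.ones((5,5)))>0,100),key=lambda c:c[0])[2]
    st=comps(f&(v>100),10); P=np.array([onz(n,*c[1],z)[:2] for c in st]); print(n,[c[0] for c in st]);print(P.round(4))
    u=np.linalg.svd(P-P.mean(0))[2][0]; print(((P[0]+P[-1])/2).round(4),P.mean(0).round(4),np.degrees(np.arctan2(u[1],u[0])))
E
python3 - <<'E'
from h import *
loafc(cv2.imread('pics/c_top.png'),"top",(250,325,175,220),.07)
E
```

```text
top [np.int32(46), np.int32(51), np.int32(50), np.int32(53), np.int32(49)]
[[0.5457 0.2792]
 [0.5211 0.2803]
 [0.4954 0.2846]
 [0.4705 0.2861]
 [0.445  0.2889]]
[0.4954 0.2841] [0.4956 0.2838] 174.28011871094884
```

>>> servo_tool:
  increments:
    - {"slide": [-0.002, 0.002, 0.02], "spin": 0}
    - {"slide": [0, 0, 0.03], "spin": 0}
    - {"slide": [0, 0, 0.03], "spin": 0}
    - {"slide": [0, 0, 0.02], "spin": 0}
    - {"slide": [0, 0, 0.01], "spin": 0}
    - {"slide": [0, 0, 0], "spin": 0}
    - {"slide": [0, 0, 0], "spin": 0}
    - {"slide": [0, 0, 0], "spin": 0}

```text
clock: 13.5
position: [0.4738, 0.0469, 0.0488]
ee_rot: [0.001, 0.477, 0.879, 0.001]
contact_force: [0.2, -0.1, -0.1]
width: 0.0852
```

```bash
python3 - <<'E'
from h import *
s=eyes.get_image("side")
plan((.472,.0455,.009),33)
cv2.imwrite('pics/d1.png',cv2.resize(s[200:320,200:360],None,fx=4,fy=4,interpolation=cv2.INTER_CUBIC))
E
```

```text
t 13.55 pos [0.4738 0.0468 0.0489] yaw 33.02 F [-0.26 -1.01 -0.39] w 0.0858 tilt z [ 0.0026  0.     -1.    ]
spin 0.02 slide tot [-0.0001 -0.0022  0.0399] len 0.04
```

View pics/d1.png

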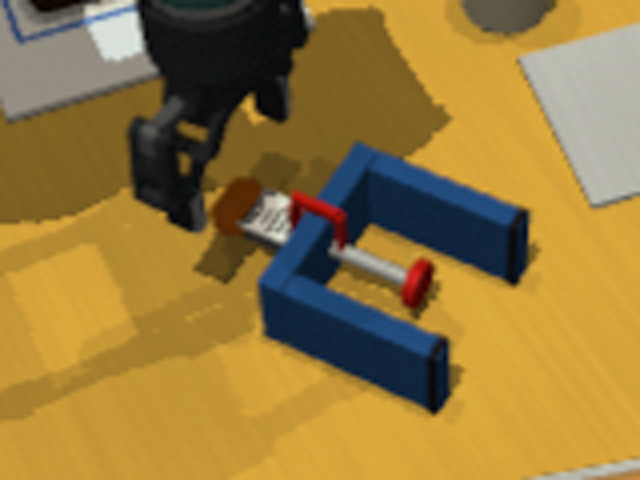

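>>> servo_tool:
  increments:
    - {"slide": [0, -0.002, 0.015], "spin": 0}
    - {"slide": [0, 0, 0.015], "spin": 0}
    - {"slide": [0, 0, 0.008], "spin": 0}
    - {"slide": [0, 0, 0], "spin": 0}
    - {"slide": [0, 0, 0], "spin": 0}
    - {"slide": [0, 0, 0], "spin": 0}

```text
clock: 14.15
position: [0.4718, 0.0456, 0.0105]
ee_rot: [0.001, 0.477, 0.879, 0.0]
contact_force: [-0.4, -0.3, -0.6]
width: 0.0854
```

```bash
python3 - <<'E'
from h import *
s=eyes.get_image("side")
plan((.472,.0455,.009),33)
cv2.imwrite('pics/d2.png',cv2.resize(s[200:320,200:360],None,fx=4,fy=4,interpolation=cv2.INTER_CUBIC))
E
```

```text
t 14.2 pos [0.4717 0.0456 0.0105] yaw 33.01 F [0.62 0.23 0.54] w 0.0853 tilt z [ 0.0016 -0.     -1.    ]
spin 0.01 slide tot [-0.0002  0.0002  0.0015] len 0.001
```

View pics/d2.png

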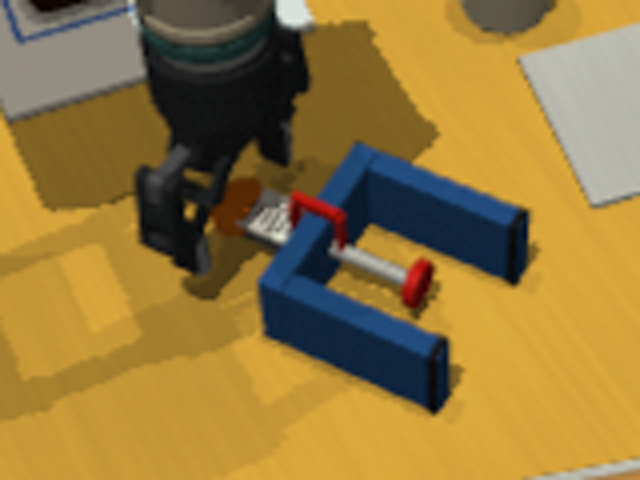

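>>> servo_tool:
  increments:
    - {"slide": [0, 0, 0.0015], "spin": 0}
    - {"slide": [0, 0, 0], "spin": 0}
    - {"slide": [0, 0, 0], "spin": 0}
    - {"slide": [0, 0, 0], "spin": 0}
    - {"slide": [0, 0, 0], "spin": 0}
    - {"slide": [0, 0, 0], "spin": 0}
    - {"slide": [0, 0, 0], "spin": 0}
    - {"slide": [0, 0, 0], "spin": 0}
  hand: 0
  newtons: 20

```text
clock: 15.0
position: [0.4714, 0.0457, 0.0085]
ee_rot: [0.0, 0.477, 0.879, 0.0]
contact_force: [0.0, 1.4, 4.1]
width: 0.0374
```

```bash
python3 - <<'E'
from h import *
s=eyes.get_image("side")
plan((.472,.0455,.009),33)
cv2.imwrite('pics/d3.png',cv2.resize(s[200:320,200:360],None,fx=4,fy=4,interpolation=cv2.INTER_CUBIC))
E
```

```text
t 15.05 pos [0.4714 0.0457 0.0085] yaw 33.0 F [0.26 1.5  4.07] w 0.0376 tilt z [ 8.e-04  2.e-04 -1.e+00]
spin 0.0 slide tot [-0.0005  0.0004 -0.0005] len 0.001
```

View pics/d3.png

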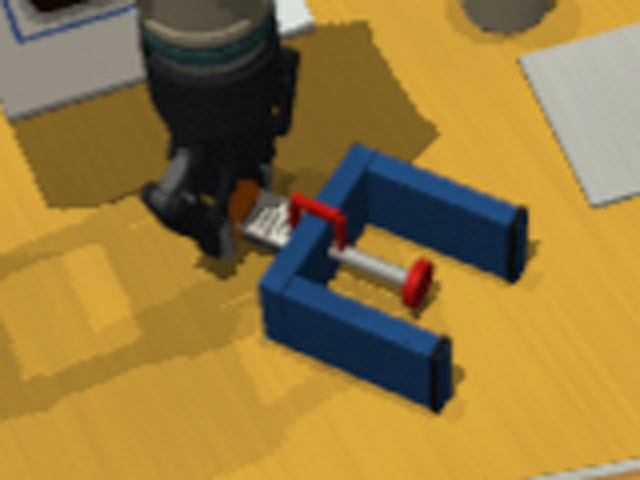

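Width 37.5 mm ≈ 38 mm: handle pinched by its end faces. Lifting slowly straight up.

>>> servo_tool:
  increments:
    - {"slide": [0, 0, -0.005], "spin": 0}
    - {"slide": [0, 0, -0.01], "spin": 0}
    - {"slide": [0, 0, -0.01], "spin": 0}
    - {"slide": [0, 0, -0.01], "spin": 0}
    - {"slide": [0, 0, -0.01], "spin": 0}
    - {"slide": [0, 0, -0.01], "spin": 0}
    - {"slide": [0, 0, -0.01], "spin": 0}
    - {"slide": [0, 0, -0.01], "spin": 0}

```text
clock: 15.85
position: [0.4709, 0.0456, 0.0842]
ee_rot: [-0.0, 0.477, 0.879, 0.0]
contact_force: [1.3, -0.7, -3.4]
width: 0.0372
```

```bash
python3 - <<'E'
from h import *
s=eyes.get_image("side")
plan((.472,.0455,.009),33)
cv2.imwrite('pics/d4.png',cv2.resize(s[180:320,180:360],None,fx=3.5,fy=3.5,interpolation=cv2.INTER_CUBIC))
E
```

```text
t 15.9 pos [0.4717 0.0457 0.0855] yaw 32.99 F [-0.76  0.74 -1.33] w 0.0374 tilt z [ 2.2e-03  2.0e-04 -1.0e+00]
spin -0.01 slide tot [-0.0003  0.0001  0.0765] len 0.077
```

View pics/d4.png

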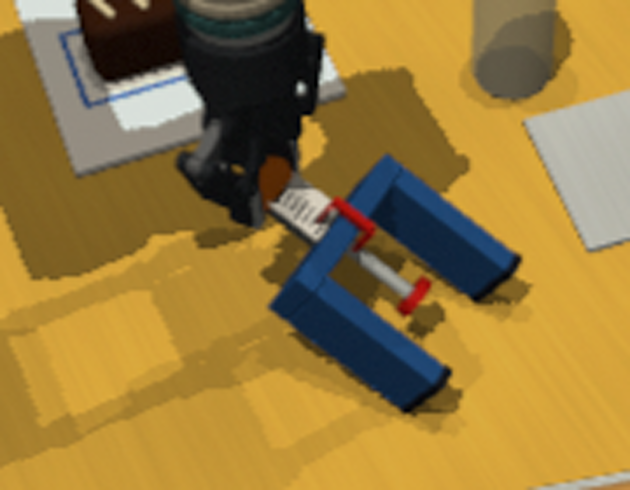

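>>> servo_tool:
  increments:
    - {"slide": [0, 0, -0.01], "spin": 0}
    - {"slide": [0, 0, -0.01], "spin": 0}
    - {"slide": [0, 0, -0.01], "spin": 0}
    - {"slide": [0, 0, -0.01], "spin": 0}
    - {"slide": [0, 0, -0.008], "spin": 0}
    - {"slide": [0, 0, -0.008], "spin": 0}
    - {"slide": [0, 0, -0.006], "spin": 0}
    - {"slide": [0, 0, -0.006], "spin": 0}

```text
clock: 16.7
position: [0.4707, 0.0457, 0.1515]
ee_rot: [-0.0, 0.477, 0.879, -0.0]
contact_force: [-0.3, -0.6, -6.3]
width: 0.0375
```

>>> servo_tool:
  increments:
    - {"slide": [0, 0, -0.01], "spin": 0}
    - {"slide": [0, 0, -0.01], "spin": 0}
    - {"slide": [0, 0, -0.015], "spin": 0}
    - {"slide": [0, 0, -0.02], "spin": 0}
    - {"slide": [0, 0, -0.02], "spin": 0}
    - {"slide": [0, 0, -0.02], "spin": 0}
    - {"slide": [0, 0, -0.015], "spin": 0}
    - {"slide": [0, 0, -0.01], "spin": 0}

```text
clock: 17.5
position: [0.4716, 0.0455, 0.2731]
ee_rot: [0.001, 0.477, 0.879, 0.0]
contact_force: [-0.3, -0.5, -5.8]
width: 0.0374
```

```bash
python3 - <<'E'
from h import *
s=eyes.get_image("side")
plan((.4955,.284,.27),84)
cv2.imwrite('pics/d5.png',s)
E
```

```text
t 17.55 pos [0.4722 0.0455 0.2742] yaw 33.01 F [ 0.89  0.21 -4.2 ] w 0.0378 tilt z [ 4.4e-03 -3.0e-04 -1.0e+00]
spin -50.99 slide tot [0.0017 0.2397 0.0042] len 0.24
```

View pics/d5.png

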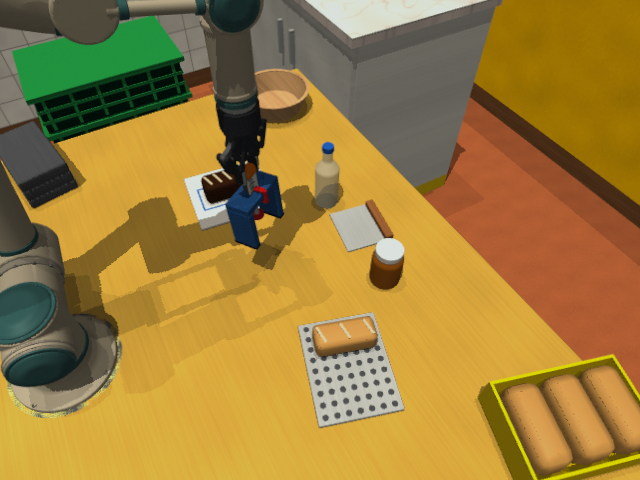

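>>> servo_tool:
  increments:
    - {"slide": [0, 0, 0], "spin": -5}
    - {"slide": [0, 0, 0], "spin": -8.5}
    - {"slide": [0, 0, 0], "spin": -8.5}
    - {"slide": [0, 0, 0], "spin": -8.5}
    - {"slide": [0, 0, 0], "spin": -8.5}
    - {"slide": [0, 0, 0], "spin": -7}
    - {"slide": [0, 0, 0], "spin": -5}
    - {"slide": [0, 0, 0], "spin": 0}

```text
clock: 18.35
position: [0.4706, 0.0456, 0.2707]
ee_rot: [-0.001, 0.052, 0.999, -0.0]
contact_force: [-0.3, -0.3, -4.6]
width: 0.0372
```

>>> servo_tool:
  increments:
    - {"slide": [0, 0.01, 0], "spin": 0}
    - {"slide": [0, 0.02, 0], "spin": 0}
    - {"slide": [0, 0.03, 0], "spin": 0}
    - {"slide": [0, 0.03, 0], "spin": 0}
    - {"slide": [0, 0.03, 0], "spin": 0}
    - {"slide": [0, 0.03, 0], "spin": 0}
    - {"slide": [0, 0.03, 0], "spin": 0}
    - {"slide": [0, 0.02, 0], "spin": 0}

```text
clock: 19.15
position: [0.4916, 0.2476, 0.2709]
ee_rot: [-0.0, 0.052, 0.999, 0.001]
contact_force: [0.9, -1.7, -5.6]
width: 0.0375
```

>>> servo_tool:
  increments:
    - {"slide": [0, 0.015, 0], "spin": 0}
    - {"slide": [0, 0.01, 0], "spin": 0}
    - {"slide": [0, 0.005, 0], "spin": 0}
    - {"slide": [0, 0, 0], "spin": 0}
    - {"slide": [0, 0, 0], "spin": 0}
    - {"slide": [0, 0, 0], "spin": 0}
    - {"slide": [0, 0, 0], "spin": 0}

```text
clock: 19.85
position: [0.4951, 0.2736, 0.2715]
ee_rot: [0.0, 0.053, 0.999, -0.0]
contact_force: [-0.2, 1.2, -5.2]
width: 0.0373
```

```bash
python3 - <<'E'
from h import *
s=eyes.get_image("side");t=eyes.get_image("top")
plan((.4955,.284,.27),84)
cv2.imwrite('pics/e_s.png',s);cv2.imwrite('pics/e_t.png',t)
cv2.imwrite('pics/e1.png',np.hstack([cv2.resize(s[60:220,150:310],None,fx=2.4,fy=2.4),cv2.resize(t[210:370,120:280],None,fx=2.4,fy=2.4)]))
E
```

```text
t 19.95 pos [0.4951 0.2738 0.2714] yaw 83.96 F [ 0.34 -0.34 -6.05] w 0.0376 tilt z [ 2.e-04  0.e+00 -1.e+00]
spin -0.04 slide tot [0.0007 0.0102 0.0014] len 0.01
```

View pics/e1.png

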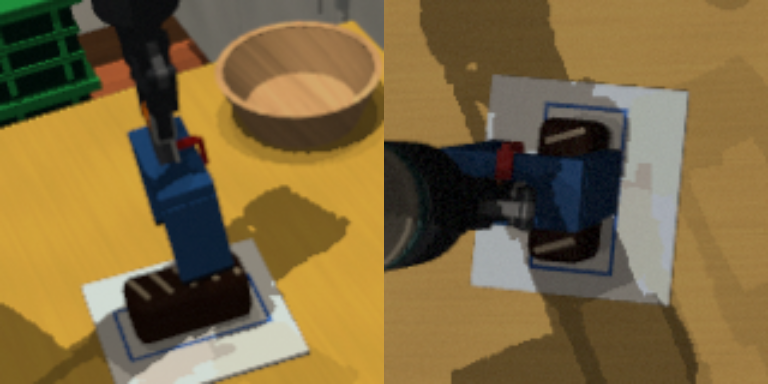

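```bash
python3 - <<'E'
from h import *
s=manip.get_state(); p=s["position"]; a=np.radians(84); Y=np.array([np.cos(a),np.sin(a),0]);X=np.array([Y[1],-Y[0],0])
hd=p+[0,0,.0197]
for n,f in(("side",'pics/e_s.png'),("top",'pics/e_t.png')):
    im=cv2.imread(f); big=cv2.resize(im,None,fx=4,fy=4,interpolation=cv2.INTER_CUBIC)
    for sy in(-.058,.058):
        for sx in (-.028,.028):
            for z in(-.165,-.05):
                u=proj(n,hd+Y*sy+X*sx+[0,0,z]); cv2.circle(big,tuple(int(q) for q in (u*4+1.5)),3,(0,255,255) if sy<0 else (0,255,0),-1)
    x0,y0={"side":(180,90),"top":(140,230)}[n]
    cv2.imwrite(f'pics/e2{n}.png',big[y0*4:y0*4+480,x0*4:x0*4+480])
E
python3 -c "
import cv2,numpy as np
cv2.imwrite('pics/e2.png',cv2.resize(np.hstack([cv2.imread('pics/e2side.png'),cv2.imread('pics/e2top.png')]),None,fx=.83,fy=.83))"
```

```text
(no output)
```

View pics/e2.png

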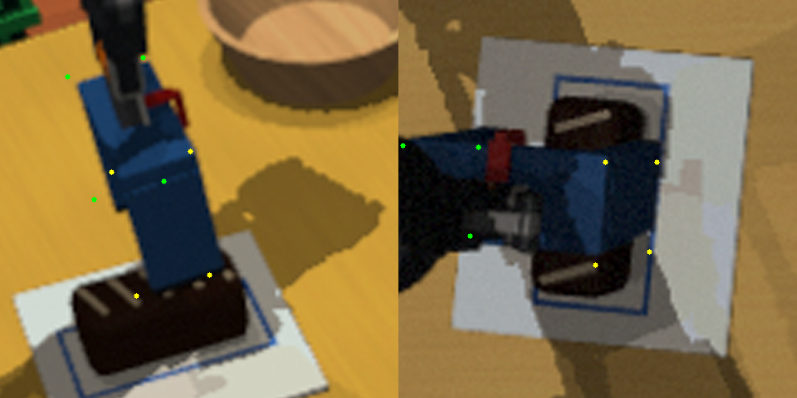

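>>> servo_tool:
  increments:
    - {"slide": [0.004, 0.005, 0], "spin": 0}
    - {"slide": [-0.008, 0.005, 0], "spin": 0}
    - {"slide": [0.008, 0, 0], "spin": 0}
    - {"slide": [-0.007, 0, 0], "spin": 0}
    - {"slide": [0.006, 0, 0], "spin": 0}
    - {"slide": [-0.004, 0, 0], "spin": 0}
    - {"slide": [0.002, 0, 0], "spin": 0}
    - {"slide": [-0.001, 0, 0], "spin": 0}

```text
clock: 20.75
position: [0.4961, 0.2842, 0.2714]
ee_rot: [0.0, 0.052, 0.999, 0.0]
contact_force: [-0.5, 0.4, -5.8]
width: 0.0373
```

>>> servo_tool:
  increments:
    - {"slide": [0, 0, 0], "spin": 0}
    - {"slide": [0, 0, 0], "spin": 0}
    - {"slide": [0, 0, 0], "spin": 0}
    - {"slide": [0, 0, 0], "spin": 0}
    - {"slide": [0, 0, 0], "spin": 0}

```text
clock: 21.25
position: [0.4961, 0.2843, 0.2713]
ee_rot: [-0.0, 0.052, 0.999, 0.0]
contact_force: [-0.0, -0.3, -5.2]
width: 0.0371
```

```bash
cat > chk.py <<'E'
from h import *
import sys
k=sys.argv[1]
plan((.4955,.284,.27),84)
s=manip.get_state(); p=s["position"]; a=np.radians(84); Y=np.array([np.cos(a),np.sin(a),0]);X=np.array([Y[1],-Y[0],0])
hd=p+[0,0,.0197]; o=[]
for n in("side","top"):
    im=eyes.get_image(n); cv2.imwrite(f'pics/{k}_{n}.png',im); big=cv2.resize(im,None,fx=4,fy=4,interpolation=cv2.INTER_CUBIC)
    for sy in(-.058,.058):
        for sx in (-.028,.028):
            for z in(-.165,-.05):
                u=proj(n,hd+Y*sy+X*sx+[0,0,z]); cv2.circle(big,tuple(int(q) for q in (u*4+1.5)),3,(0,255,255) if sy<0 else (0,255,0),-1)
    x0,y0={"side":(180,90),"top":(140,230)}[n]
    o.append(big[y0*4:y0*4+480,x0*4:x0*4+480])
cv2.imwrite(f'pics/{k}.png',cv2.resize(np.hstack(o),None,fx=.83,fy=.83))
E
python3 chk.py e3
```

```text
t 21.25 pos [0.4961 0.2843 0.2713] yaw 84.01 F [-0.   -0.28 -5.17] w 0.0371 tilt z [-0.e+00  1.e-04 -1.e+00]
spin 0.01 slide tot [ 0.0006 -0.0003  0.0013] len 0.001
```

View pics/e3.png

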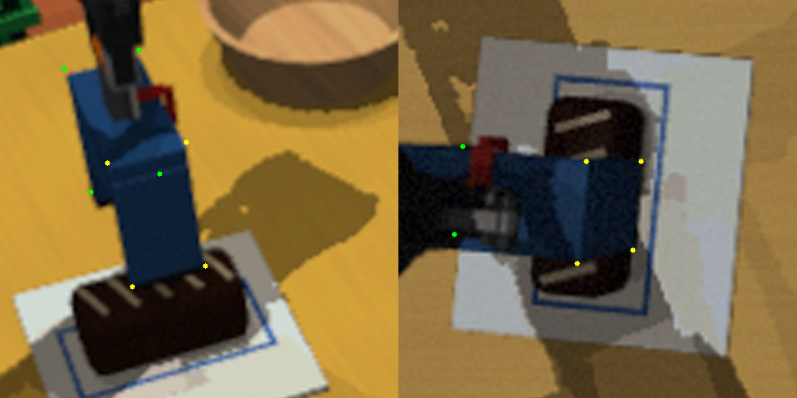

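>>> servo_tool:
  increments:
    - {"slide": [0, 0, 0.005], "spin": 0}
    - {"slide": [0, 0, 0.01], "spin": 0}
    - {"slide": [0, 0, 0.012], "spin": 0}
    - {"slide": [0, 0, 0.012], "spin": 0}
    - {"slide": [0, 0, 0.01], "spin": 0}
    - {"slide": [0, 0, 0.006], "spin": 0}
    - {"slide": [0, 0, 0], "spin": 0}
    - {"slide": [0, 0, 0], "spin": 0}

```text
clock: 22.15
position: [0.4963, 0.2844, 0.2164]
ee_rot: [0.0, 0.052, 0.999, 0.0]
contact_force: [0.4, -0.8, -5.1]
width: 0.0377
```

```bash
python3 chk.py e4
```

```text
t 22.15 pos [0.4963 0.2844 0.2164] yaw 84.01 F [ 0.43 -0.77 -5.12] w 0.0377 tilt z [ 3.e-04  3.e-04 -1.e+00]
spin 0.01 slide tot [ 0.0007 -0.0005 -0.0536] len 0.054
```

View pics/e4.png

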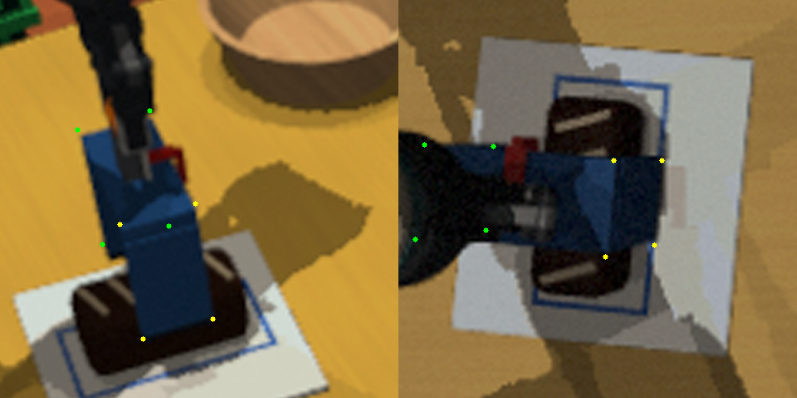

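>>> servo_tool:
  increments:
    - {"slide": [0, 0, 0.005], "spin": 0}
    - {"slide": [0, 0, 0.008], "spin": 0}
    - {"slide": [0, 0, 0.008], "spin": 0}
    - {"slide": [0, 0, 0.008], "spin": 0}
    - {"slide": [0, 0, 0.008], "spin": 0}
    - {"slide": [0, 0, 0.008], "spin": 0}
    - {"slide": [0, 0, 0.005], "spin": 0}
    - {"slide": [0, 0, 0], "spin": 0}

```text
clock: 23.05
position: [0.4959, 0.2842, 0.1655]
ee_rot: [-0.001, 0.052, 0.999, -0.0]
contact_force: [0.4, 0.2, -4.1]
width: 0.0371
```

>>> servo_tool:
  increments:
    - {"slide": [0, 0, 0.002], "spin": 0}
    - {"slide": [0, 0, 0.002], "spin": 0}
    - {"slide": [0, 0, 0.002], "spin": 0}
    - {"slide": [0, 0, 0], "spin": 0}
    - {"slide": [0, 0, 0], "spin": 0}

```text
clock: 23.55
position: [0.4962, 0.2842, 0.1604]
ee_rot: [0.0, 0.052, 0.999, 0.0]
contact_force: [-0.2, 0.1, -4.1]
width: 0.0376
```

```bash
python3 chk.py e5
```

```text
t 23.55 pos [0.4962 0.2842 0.1604] yaw 84.01 F [-0.23  0.1  -4.07] w 0.0376 tilt z [ 3.e-04  0.e+00 -1.e+00]
spin 0.01 slide tot [ 0.0006 -0.0003 -0.1096] len 0.11
```

View pics/e5.png

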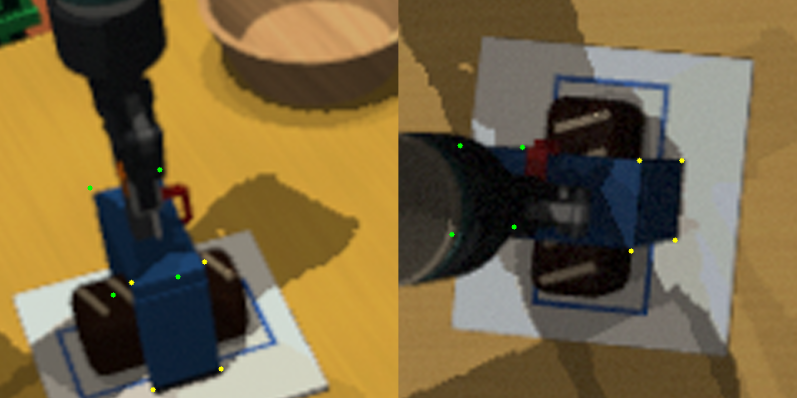

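>>> servo_tool:
  increments:
    - {"slide": [0, 0, 0.002], "spin": 0}
    - {"slide": [0, 0, 0.002], "spin": 0}
    - {"slide": [0, 0, 0.001], "spin": 0}
    - {"slide": [0, 0, 0.001], "spin": 0}
    - {"slide": [0, 0, 0], "spin": 0}
    - {"slide": [0, 0, 0], "spin": 0}

```text
clock: 24.25
position: [0.4972, 0.2841, 0.1579]
ee_rot: [0.002, 0.052, 0.999, 0.0]
contact_force: [-4.0, -4.0, 13.5]
width: 0.0375
```

>>> servo_tool:
  increments:
    - {"slide": [0, 0, 0.0005], "spin": 0}
    - {"slide": [0, 0, 0.0005], "spin": 0}
    - {"slide": [0, 0, 0], "spin": 0}
    - {"slide": [0, 0, 0], "spin": 0}

```text
clock: 24.65
position: [0.4975, 0.2841, 0.158]
ee_rot: [0.003, 0.052, 0.999, 0.001]
contact_force: [-4.0, -4.3, 17.6]
width: 0.0372
```

```bash
python3 chk.py e6; python3 -c "
from h import *
print(manip.get_state()['moment'])
cv2.imwrite('pics/e6z.png',cv2.resize(cv2.imread('pics/e6_side.png')[125:215,185:285],None,fx=6,fy=6,interpolation=cv2.INTER_CUBIC))"
```

```text
t 24.65 pos [0.4975 0.2841 0.158 ] yaw 84.02 F [-4.03 -4.28 17.58] w 0.0372 tilt z [ 5.7e-03  9.0e-04 -1.0e+00]
spin 0.02 slide tot [ 0.002  -0.0003 -0.112 ] len 0.112
[-0.71514757  0.68654857 -0.04554215]
```

View pics/e6z.png

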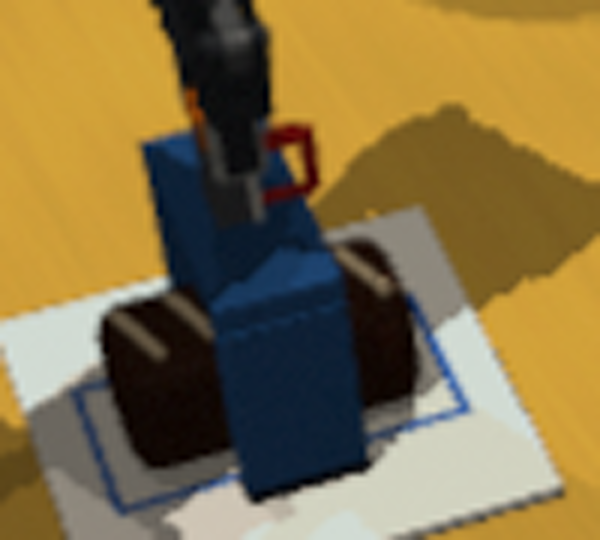

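View pics/e6.png

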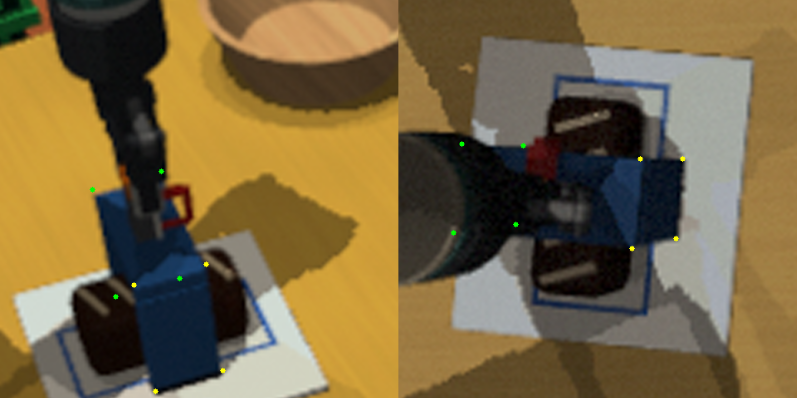

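```bash
python3 -c "
from h import *
a=np.radians(84); Y=np.array([np.cos(a),np.sin(a)]);X=np.array([Y[1],-Y[0]])
for z in(.008,.0125):
  for uv in((227,208.3),(246.3,202.8)):
    p=onz('side',*uv,z)[:2]; d=p-np.array([.4965,.2841]); print(z,p.round(4),(d@X).round(4),(d@Y).round(4))
# crossbar top-near corners & others
print(proj('side',[.4965,.284,.1775]))
"

```

```text
0.008 [0.4649 0.2301] -0.0258 -0.057
0.008 [0.5174 0.2235] 0.0272 -0.0581
0.0125 [0.4638 0.226 ] -0.0264 -0.0612
0.0125 [0.5161 0.2193] 0.0263 -0.0624
[221.0147443  142.42782021]
```

>>> servo_tool:
  increments:
    - {"slide": [0, 0, -0.002], "spin": 0}
    - {"slide": [0, 0, -0.001], "spin": 0}
    - {"slide": [0, 0, 0], "spin": 0}
    - {"slide": [0, 0, 0], "spin": 0}

```text
clock: 25.15
position: [0.4967, 0.2842, 0.1579]
ee_rot: [0.001, 0.052, 0.999, 0.0]
contact_force: [-2.9, -4.0, 10.1]
width: 0.0373
```

```bash
python3 -c "
from h import *
plan((.4955,.284,.158),84)
print(manip.get_state()['moment'])"
```

```text
t 25.15 pos [0.4967 0.2842 0.1579] yaw 84.02 F [-2.93 -3.97 10.11] w 0.0373 tilt z [ 2.2e-03  2.0e-04 -1.0e+00]
spin 0.02 slide tot [ 0.0012 -0.0003 -0.0001] len 0.001
[-0.54886632  0.36590796  0.03955687]
```

>>> servo_tool:
  increments:
    - {"slide": [0, 0, -0.001], "spin": 0}
    - {"slide": [0, 0, -0.001], "spin": 0}
    - {"slide": [0, 0, 0], "spin": 0}
    - {"slide": [0, 0, 0], "spin": 0}

```text
clock: 25.55
position: [0.4963, 0.2843, 0.158]
ee_rot: [-0.0, 0.052, 0.999, -0.0]
contact_force: [0.8, -1.7, 0.3]
width: 0.0366
```

```bash
python3 chk.py e7; python3 -c "
from h import *
print(manip.get_state()['moment'])
cv2.imwrite('pics/e7z.png',cv2.resize(cv2.imread('pics/e7_side.png')[125:215,185:285],None,fx=6,fy=6,interpolation=cv2.INTER_CUBIC))"
```

```text
t 25.55 pos [0.4963 0.2843 0.158 ] yaw 84.0 F [ 0.78 -1.7   0.28] w 0.0366 tilt z [-0. -0. -1.]
spin 0.0 slide tot [ 0.0007 -0.0004 -0.112 ] len 0.112
[-0.27465367  0.00078029  0.03655335]
```

View pics/e7z.png

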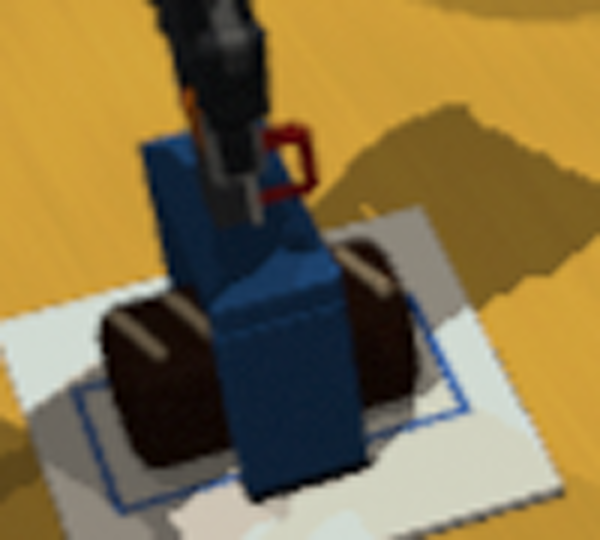

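>>> servo_tool:
  increments:
    - {"slide": [0, 0, 0], "spin": 0}
    - {"slide": [0, 0, 0], "spin": 0}
    - {"slide": [0, 0, 0], "spin": 0}
  hand: 0.6

```text
clock: 25.95
position: [0.4962, 0.2846, 0.1583]
ee_rot: [0.0, 0.052, 0.999, 0.0]
contact_force: [0.6, -0.0, 0.2]
width: 0.0513
```

>>> servo_tool:
  increments:
    - {"slide": [0, 0, 0], "spin": 0}
    - {"slide": [0, 0, 0], "spin": 0}
    - {"slide": [0, 0, 0], "spin": 0}
    - {"slide": [0, 0, 0], "spin": 0}
  hand: 1

```text
clock: 26.35
position: [0.4961, 0.2843, 0.1584]
ee_rot: [0.0, 0.052, 0.999, 0.0]
contact_force: [-1.0, 0.3, 0.1]
width: 0.0854
```

```bash
python3 chk.py e8
```

```text
t 26.35 pos [0.4961 0.2843 0.1584] yaw 84.01 F [-1.05  0.26  0.09] w 0.0854 tilt z [ 1.e-04  2.e-04 -1.e+00]
spin 0.01 slide tot [ 0.0006 -0.0004 -0.1116] len 0.112
```

View pics/e8.png

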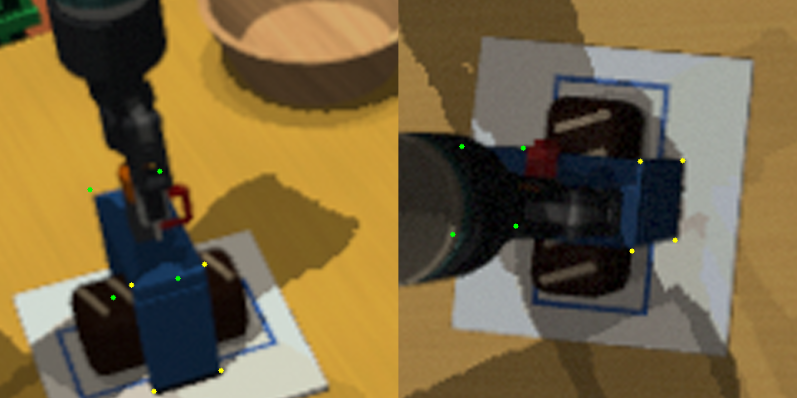

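Released and standing. Rise straight up, then away.

>>> servo_tool:
  increments:
    - {"slide": [0, 0, -0.005], "spin": 0}
    - {"slide": [0, 0, -0.01], "spin": 0}
    - {"slide": [0, 0, -0.02], "spin": 0}
    - {"slide": [0, 0, -0.03], "spin": 0}
    - {"slide": [0, 0, -0.03], "spin": 0}
    - {"slide": [0, 0, -0.02], "spin": 0}
    - {"slide": [0, 0, -0.01], "spin": 0}
    - {"slide": [0, 0, 0], "spin": 0}

```text
clock: 27.25
position: [0.4968, 0.2846, 0.2853]
ee_rot: [0.002, 0.052, 0.999, 0.001]
contact_force: [0.1, 0.5, 0.8]
width: 0.0852
```

>>> servo_tool:
  increments:
    - {"slide": [0.01, -0.02, 0], "spin": 0}
    - {"slide": [0.02, -0.035, 0], "spin": 0}
    - {"slide": [0.02, -0.035, 0], "spin": 0}
    - {"slide": [0.02, -0.035, 0], "spin": 0}
    - {"slide": [0.02, -0.035, 0], "spin": 0}
    - {"slide": [0.02, -0.035, 0], "spin": 0}
    - {"slide": [0.01, -0.02, 0], "spin": 0}
    - {"slide": [0, 0, 0], "spin": 0}

```text
clock: 28.05
position: [0.3518, 0.0813, 0.2823]
ee_rot: [-0.001, 0.054, 0.999, -0.0]
contact_force: [1.0, -0.6, -0.5]
width: 0.0851
```

```bash
python3 - <<'E'
from h import *
s=eyes.get_image("side");t=eyes.get_image("top")
cv2.imwrite('pics/f_s.png',s);cv2.imwrite('pics/f_t.png',t)
cv2.imwrite('pics/f1.png',np.hstack([cv2.resize(s[105:225,175:290],None,fx=3.4,fy=3.4),cv2.resize(t[230:350,140:255],None,fx=3.4,fy=3.4)]))
plan((.4,.1,.25))
E
```

```text
t 28.15 pos [0.3542 0.0831 0.2828] yaw 83.94 F [0.51 0.97 0.8 ] w 0.085 tilt z [-3.e-04  8.e-04 -1.e+00]
spin -0.0 slide tot [-0.0437  0.0216  0.0328] len 0.059
```

View pics/f1.png

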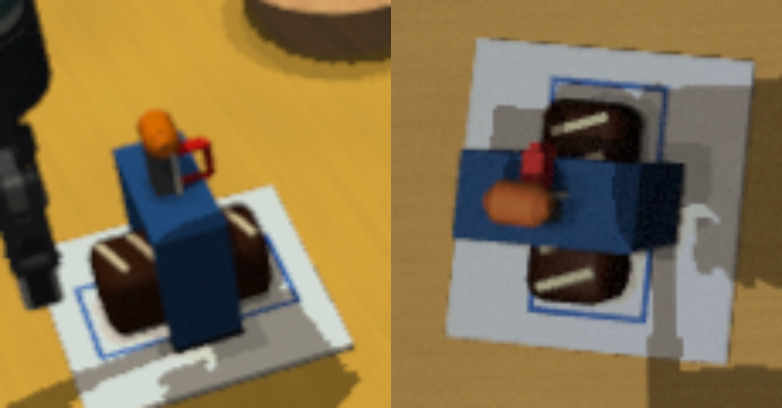

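View pics/f_t.png

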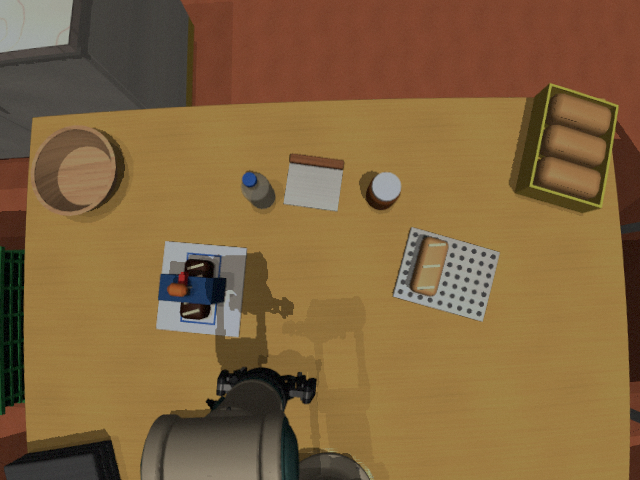

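```bash
python3 - <<'E'
from h import *
c={}
for n,f,r in(("top",'pics/f_t.png',(275,300,160,195)),("side",'pics/f_s.png',(130,155,210,232))):
    im=cv2.imread(f);H=cv2.cvtColor(im,cv2.COLOR_BGR2HSV).astype(int);h,s,v=H[...,0],H[...,1],H[...,2]
    m=(h<=15)&(h>5)&(s>165)&(v>90); q=np.zeros(v.shape,bool);q[r[0]:r[1],r[2]:r[3]]=1
    k=max(comps(m&q,10),key=lambda c:c[0]); c[n]=k[1]; print(n,k[0],k[1],onz(n,*k[1],.173).round(4))
    # loaf end stripes
    r=(258,320,176,218) if n=="top" else (160,210,198,258)
    m=(v>130)&(s>25)&(s<140)&(h>12)&(h<40);q[:]=0;q[r[0]:r[1],r[2]:r[3]]=1
    for k in comps(m&q,12): print("  ",k[0],k[1].round(1),onz(n,*k[1],.07).round(4))
print(tri(c["top"],c["side"]))
# change check for bystanders
a=cv2.imread('pics/top0.png').astype(int);b=cv2.imread('pics/f_t.png').astype(int)
for nm,(y0,y1,x0,x1) in dict(bottle=(165,212,235,280),scraper=(148,215,280,350),jar=(168,215,362,406),pale=(230,302,408,452)).items():
    best=min(((np.abs(a[y0:y1,x0:x1]-b[y0+dy:y1+dy,x0+dx:x1+dx]).mean(),dx,dy) for dx in(-1,0,1) for dy in(-1,0,1)));print(nm,best)
E
```

```text
top 185 [176.51351351 289.67567568] [0.4965 0.2848 0.173 ]
   29 [196.8 265.5] [0.5471 0.2743 0.07  ]
   35 [190.4 311.8] [0.4451 0.2897 0.07  ]
side 109 [221.06422018 143.73394495] [0.4962 0.2847 0.173 ]
   20 [245.8 170.3] [0.5462 0.275  0.07  ]
   17 [215.5 176.3] [0.4679 0.2928 0.07  ]
   28 [207.3 180. ] [0.4441 0.2905 0.07  ]
   56 [211.5 201.2] [0.4257 0.2141 0.07  ]
   90 [253.4 203.9] [0.5132 0.1548 0.07  ]
   13 [218.  208.5] [0.4305 0.1831 0.07  ]
(array([0.49639202, 0.28486949, 0.17282081]), np.float64(0.0002532110245465017))
bottle (np.float64(3.2080378250591015), 0, 0)
scraper (np.float64(3.694669509594883), 0, 0)
jar (np.float64(3.6852030947775627), 0, 0)
pale (np.float64(5.586910774410774), 0, 0)
```

```bash
python3 -c "
from rig import manip
print(manip.get_state()['clock']); print(manip.sign_off())"
```

```text
28.15
the job is handed in; nothing more can be done
None
```

The job is done and handed in at 28.2 s. The dark loaf is in the middle of the white plate, and the gauge stands over it with both legs on the plate. The gripper is open and clear of everything.

**Last checks**
- **Gauge:** the handle triangulates to (0.496, 0.285, 0.173). That is the 173 mm height it should have with its soles on the plate, so it is standing upright.
- **Loaf:** its centre is at about (0.4955, 0.283), and the plate centre measures about (0.495, 0.283). The loaf's centre is also within about 2 mm of the gauge's axis.
- **Bystanders:** the pale loaf, bottle, jar and scraper match the first picture with no shift.

**What disagreed or was not confirmed**
- The soles touched down about 4 mm higher on the arm than I had computed, probably because the handle had slipped in the pinch.
- That early contact briefly pushed about 18 N at the wrist. I backed off to about 0 N before letting go.
- I could not read the gauge scale directly. The foot's position on the crown is inferred from the gauge's position and from the spring taking about 1 N as it came down.

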